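# Nest the measuring cups back into their bowl

## Robot

A 6-joint arm with a two-finger parallel gripper is mounted at the origin on a cart in front of the work surface, level with it; the furniture and walls round the work are solid. World frame = base frame: x ahead of the robot, y to its left, z up, the work surface at z = 0. Lengths are in m, angles in degrees, forces in N, time in s.
With the tool pointing down it reaches from about 0.275 to 0.75 m from the base axis. Payload 10.2 kg.
Tool frame: the origin (TCP) lies at the centre of the arm's flange, where the gripper is bolted on; the fingertips stand 166 mm ahead of it and the grasp point (between the pads) lies 147 mm ahead of it (arm.tips_ahead is the distance from the TCP to the fingertips, in m); x points along the fingers, y is the direction in which the jaws open and shut, and the axes are right-handed (so a half turn about x gives the same grasp; the last joint's range is limited). The gripper opens to 88 mm and grips with 3 to 60 N. Pads are 18 mm wide; open, the fingers measure 123 mm over their backs; the gripper's body (75 mm by 187 mm) begins 45 mm behind the grasp point.
Start: joints at [-80.982, 17.928, 85.812, -0, 76.261, -12.8], TCP at [0.195, -0.487, 0.405] pointing down, gripper open.
Joint ranges: [-168.41, 168.41], [-55.51, 124.54], [10.69, 146.95], [-70.63, 250.63], [1, 178], [-165.06, 165.06]. Speed limits (degrees/s): [136.94, 136.94, 172.46, 180, 180, 180].

## Interface

Orientations are given as [roll, pitch, yaw] about the fixed x, y, z axes, in that order (R = Rz(yaw) Ry(pitch) Rx(roll)).
In Python, from station import monitor, read_camera, arm gives the robot as it stands. The module is installed in compiled form; this text tells all that it offers.
- The arm moves only by the tool move_arm, never from a script. Its argument "deltas" is a list of rows, each an object with "offset": the shift along the tool's x, y, z in mm, a list of three; "twist": the turn about the tool's x in degrees; "claw": the finger opening in mm, from 0 to 88.1. In form: [{"offset": [x, y, z], "twist": twist, "claw": claw}, ...]. A call has 1 to 8 rows; each row shifts and turns the commanded pose from where the row before left it, along the tool's axes as they then stand; what a row does not reach is not made up. A row lasts 1/12 s, in which the tool goes at most 41.7 mm and 7.16 degrees, less where a joint would pass 70% of its speed; a pose out of reach is approached as far as the arm can. A call with a gripper value outside its range is refused whole. The fingers move at their own pace and stop on an object; "newtons" is the grip in N (left out, the last holds). Time passes only in rows, so rows that do not move let the fingers close. It gives the time, the measured TCP pose, the force and the opening at its end, in the units of the state.
- monitor.state(): the state, without advancing time (a new reading comes with each control period).
- read_camera(name): name is "scene" or "top"; returns a dict with "img" (384x512x3 uint8, red, green, blue), "depth" (384x512 float32, m along the optical axis (not along the pixel's ray), 0 where there is no reading), "vfov" (degrees; the focal length in pixels is half the picture's height over the tangent of half this angle, whatever the lens; pixels are square), "cx", "cy" (the principal point, pixels), "k1" (the pictures are not rectified: a ray, as slopes to the right and down, at radius r is drawn at 1 + k1 r^2 times it, then the intrinsics apply), "camera_from_world" (4x4, takes a point from world to camera coordinates). Camera axes: x right, y down, z forward; pixel columns grow to the right and rows downward; lengths in m; the calibration is good to about 2 mm. A picture is of the moment at which its call begins.
- arm.close_job(): hands the job in, once; it reports no verdict.
The state is a dict: "t": time; "joint_positions": joint angles; "dq": joint speeds; "tau": joint torques, N m; "tcp_pos": TCP position; "tcp_rot": TCP orientation; "force": force on the tool from outside, world axes, zero at the start; "moment": the same for the moment, N m; "finger_gap": finger opening in m.
Only numpy, scipy, OpenCV 4.12 (cv2) and the standard library are available. Lean on these libraries where they do the work, as an engineer would, in place of code of your own. Each camera call takes 0.05 s, during which the arm holds its last target.

## Task

Put the washed measuring-cup set away in its bowl: the blue cup standing flat in the white bowl, the green cup nested in the blue one, the yellow in the green and the little red one in the yellow, each right down on the floor of the one below. The red cup was dropped straight into the blue one and is in the way there until its turn comes; the handles may point any way. Leave the jars, the shaker and the spoons where they are, and let go of everything at the end.

Things in the scene. Friction and masses are not known exactly. Their poses are not given: they have to be found in the camera images.
- bowl: shallow white plastic bowl, loose, 0.6 kg, standing in the row with the cups: 136 mm across the rim, 44 mm tall; flat inner floor (grey disc) 102 mm across, 8 mm above its underside. Origin: centre of its underside, z up. Each cup nested in the next has about 3 mm play all round; its handle then lies 5.5 mm above the next one: turn handles 0.5 rad apart to keep fingers clear.
- blue_cup: largest, blue measuring cup: rim 88 mm, foot 80 mm across outside, 83 and 75 mm inside, 50 mm tall, floor 3 mm thick, 90 g. Origin: centre of the foot's underside, z up. Handle along -x, 14 mm wide, 45 to 50 mm above the foot; grip it 80-95 mm from the axis. Handle towards the robot, turned -0.5 to -0.25 rad. Handles end 120 mm from the axis in a loop. Red stands inside it at first.
- green_cup: second largest, green measuring cup: rim 74 mm, foot 67 mm across outside, 69 and 62 mm inside, 52.5 mm tall, floor 3 mm thick, 70 g. Origin: centre of the foot's underside, z up. Handle along -x, 14 mm wide, 47.5 to 52.5 mm above the foot; grip it 80-95 mm from the axis. Stands alone, handle towards the robot to within 0.3 rad.
- yellow_cup: second smallest, yellow measuring cup: rim 60 mm, foot 54 mm across outside, 55 and 49 mm inside, 55 mm tall, floor 3 mm thick, 55 g. Origin: centre of the foot's underside, z up. Handle along -x, 14 mm wide, 50 to 55 mm above the foot; grip it 80-95 mm from the axis. Stands alone, handle towards the robot to within 0.3 rad, like the green one.
- red_cup: smallest, red measuring cup: rim 46 mm, foot 40 mm across outside, 41 and 35 mm inside, 57.5 mm tall, floor 3 mm thick, 40 g. Origin: centre of the foot's underside, z up. Handle along -x, 14 mm wide, 52.5 to 57.5 mm above the foot; grip it 80-95 mm from the axis. Starts on the blue cup's floor, handle turned +0.65 to +0.85 rad from the blue one. Worktop at x 0.6, y -0.315 is always free for it.
- mustard_jar: squarish glass jar of yellow mustard with a red lid, 60 mm wide, 80 mm tall, standing behind the row; leave it alone. Origin: centre of its underside.
- spice_pot: small spice jar with a mustard-yellow cap, 43 mm wide, 103 mm tall, standing behind the row; leave it alone. Origin: centre of its underside.
- salt_shaker: clear salt shaker with a grey domed top, 44 mm wide, 90 mm tall, standing at the front left of the worktop; leave it alone. Origin: centre of its underside.
- table_spoon: steel table spoon, 188 x 39 x 16 mm, lying flat along the front edge; leave it alone. Origin: middle of its length at its underside, x along its length.
- teaspoon: steel teaspoon, 130 x 27 x 11 mm, lying flat along the front edge; leave it alone. Origin: middle of its length at its underside, x along its length.

How it is judged:
By the outcome, as a careful person would: the job done as asked, in the order asked, and still so for the second after the job is handed in, with the robot touching nothing.
It also fails if it takes over 134 s, if anything falls off the work surface, if the arm or the gripper's body presses on something with over 40 N, if the wrist force passes 120 N, or if a joint passes its speed limit or range.

## Working session

There is one attempt and no reset: what is moved stays moved. The work goes in short steps, Python scripts to look and compute and a tool call to move; the robot and the scene stay as the last step left them, time stands still between calls to the robot, and variables do not carry over. Pictures are saved under pics/ and viewed, and the job is handed in when it is done.

Besides the shell and the picture viewer there is one more tool, called after "Request:" by a JSON object that holds its "op" and its "data", one argument or row to a line. move_arm: Moves the arm, as the interface text tells. Its arguments: {"type":"object","properties":{"deltas":{"type":"array"},"newtons":{"type":"number"}},"required":["deltas"]}

```bash
mkdir -p pics
cat > h.py <<'E'
import numpy as np, cv2
from station import monitor, read_camera, arm
def K(c):
    h,w=c["img"].shape[:2]; f=h/2/np.tan(np.radians(c["vfov"])/2); return f
def pix2world(c,u,v,z=None,depth=None):
    f=K(c); xd=(np.asarray(u,float)-c["cx"])/f; yd=(np.asarray(v,float)-c["cy"])/f
    x,y=xd.copy(),yd.copy()
    for _ in range(20):
        s=1+c["k1"]*(x*x+y*y); x,y=xd/s,yd/s
    T=np.linalg.inv(c["camera_from_world"]); 
    d=np.stack([x,y,np.ones_like(x)],-1)@T[:3,:3].T; o=T[:3,3]
    if z is not None: t=(z-o[2])/d[...,2]
    else: t=depth
    return o+d*np.asarray(t)[...,None]
def world2pix(c,P):
    p=np.asarray(P)@c["camera_from_world"][:3,:3].T+c["camera_from_world"][:3,3]
    x=p[...,0]/p[...,2];y=p[...,1]/p[...,2];s=1+c["k1"]*(x*x+y*y);f=K(c)
    return np.stack([x*s*f+c["cx"],y*s*f+c["cy"]],-1)
def cloud(c):
    h,w=c["depth"].shape;v,u=np.mgrid[:h,:w]
    return pix2world(c,u,v,depth=c["depth"])
def save(c,name,crop=None,scale=1):
    im=c["img"][:,:,::-1]
    if crop: x0,y0,x1,y1=crop; im=im[y0:y1,x0:x1]
    im=cv2.resize(im,None,fx=scale,fy=scale,interpolation=cv2.INTER_CUBIC)
    cv2.imwrite("pics/"+name,im)
E
python3 - <<'E'
from h import *
s=monitor.state(); print(s, arm.tips_ahead)
for n in("scene","top"):
    c=read_camera(n); save(c,n+"0.png",scale=1.5); print(n,c["vfov"],c["cx"],c["cy"],c["k1"],c["camera_from_world"].round(3).tolist())
    np.savez(n+"0.npz",**c)
E
```

```text
{'t': 0.0, 'joint_positions': array([-8.09821688e+01,  1.79590598e+01,  8.58529117e+01, -7.78369771e-04,
        7.62602464e+01, -1.27988051e+01]), 'dq': array([-0.17145215,  0.17081759,  0.01880224, -0.03646746, -0.04714113,
        0.01576829]), 'tau': array([ 1.03138053e-03, -4.02211583e+01, -2.52257091e+01,  6.94104913e-02,
        3.53274797e-02, -1.08517331e-04]), 'tcp_pos': array([ 0.19510092, -0.48736495,  0.40417158]), 'tcp_rot': array([-102.19914506,   89.92777817,   99.61767661]), 'force': array([-0.4968086 , -0.27515984, -0.28793068]), 'moment': array([ 0.04550449,  0.0045991 , -0.01882574]), 'finger_gap': 0.08815950895434345} 0.166
scene 49.62893686556686 248.89108119590404 188.72300061614843 -0.03308023802486246 [[-0.854, -0.52, -0.017, 0.552], [-0.366, 0.623, -0.692, 0.221], [0.371, -0.584, -0.722, 0.948], [0.0, 0.0, 0.0, 1.0]]
top 46.37320970133065 255.1129337595383 185.21211268345365 -0.14918251031974492 [[0.125, -0.992, 0.003, -0.014], [-0.97, -0.123, -0.208, 0.597], [0.207, 0.023, -0.978, 0.982], [0.0, 0.0, 0.0, 1.0]]
```

View pics/top0.png

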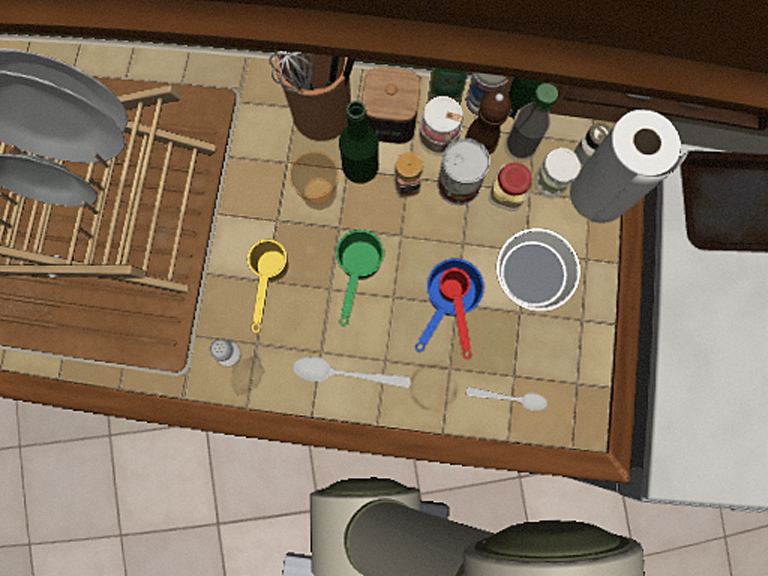

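View pics/scene0.png

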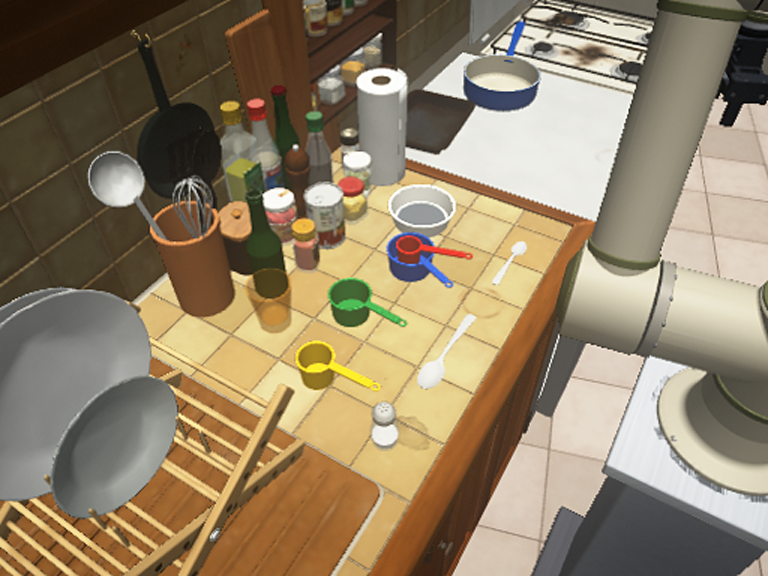

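The pictures show, from left to right in the top view, yellow (267,260), green (360,253), blue with red inside (455,287) and the bowl (538,268). The handles point to the robot. Next I fit the poses.

```bash
cat > fit.py <<'E'
from h import *
from scipy.optimize import least_squares
HS={"yellow":((18,34),.055,.030,.027),"green":((60,88),.0525,.037,.0335),"blue":((105,130),.05,.044,.040),"red":((0,8),.0575,.023,.020)}
def mask(c,n):
    hsv=cv2.cvtColor(c["img"],cv2.COLOR_RGB2HSV); lo,hi=HS[n][0]
    m=((hsv[...,0]>=lo)&(hsv[...,0]<=hi)&(hsv[...,1]>150)&(hsv[...,2]>60))
    if n=="red": m|=(hsv[...,0]>172)&(hsv[...,1]>150)&(hsv[...,2]>60)
    return m
def est(c,n,z0=0.,box=None,P=None):
    """top-level points (rim+handle) by depth; returns axis xy, handle yaw (direction to handle end)"""
    P=cloud(c) if P is None else P; m=mask(c,n)&(c["depth"]>0)
    if box: m&=(P[...,0]>box[0])&(P[...,0]<box[1])&(P[...,1]>box[2])&(P[...,1]<box[3])
    k,l,st,_=cv2.connectedComponentsWithStats(m.astype(np.uint8))
    return m,P
E
python3 - <<'E'
from fit import *
for cn in("scene","top"):
    c=dict(np.load(cn+"0.npz")); P=cloud(c)
    # table level check
    for n in HS:
        m=mask(c,n)&(P[...,0]>.25)&(P[...,0]<.75)&(P[...,1]>-.45)&(P[...,1]<.4)&(P[...,2]<.08)&(P[...,2]>-.01)
        p=P[m]; top=p[np.abs(p[:,2]-p[:,2].max())<.004]
        v,u=np.where(m)
        print(cn,n,m.sum(),p.min(0).round(3),p.max(0).round(3),np.percentile(p[:,2],[50,90,98]).round(4),u.min(),u.max(),v.min(),v.max())
E
```

```text
scene yellow 1061 [ 0.486 -0.045 -0.005] [0.75  0.279 0.08 ] [0.0453 0.0574 0.0749] 169 253 152 260
scene green 74 [0.532 0.077 0.001] [0.66  0.141 0.057] [0.0516 0.0541 0.0551] 220 265 193 212
scene blue 168 [ 0.494 -0.097  0.002] [ 0.64  -0.006  0.056] [0.05   0.0525 0.0545] 258 300 155 188
scene red 387 [ 0.487 -0.134  0.001] [ 0.624 -0.025  0.065] [0.0578 0.0622 0.0635] 264 314 157 174
top yellow 563 [ 0.487 -0.05  -0.002] [0.749 0.277 0.062] [0.0437 0.0577 0.0597] 165 308 131 221
top green 79 [0.516 0.067 0.004] [0.669 0.138 0.059] [0.053  0.0557 0.0577] 225 254 154 216
top blue 705 [ 0.492 -0.096 -0.001] [ 0.654 -0.003  0.056] [0.0354 0.0526 0.0545] 277 321 173 233
top red 523 [ 0.488 -0.095 -0.002] [0.749 0.038 0.067] [0.0595 0.0636 0.0652] 272 314 129 239
```

Run:
```python
from fit import *
c=dict(np.load("top0.npz")); save(c,"topcrop.png",(140,140,400,280),3)
```

```text
(no output)
```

View pics/topcrop.png

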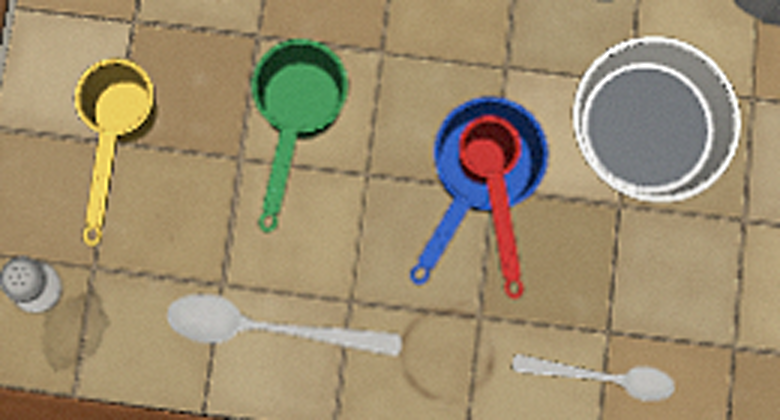

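```bash
cat > fit.py <<'E'
from h import *
from scipy.optimize import minimize
#        hue      sat  H   Rrim  Rfoot  
HS={"yellow":((20,32),150,.055,.030,.027),"green":((60,88),90,.0525,.037,.0335),"blue":((105,130),130,.05,.044,.040),"red":((0,7),150,.0575,.023,.020)}
def mask(c,n):
    hsv=cv2.cvtColor(c["img"],cv2.COLOR_RGB2HSV); lo,hi=HS[n][0]; s=HS[n][1]
    m=((hsv[...,0]>=lo)&(hsv[...,0]<=hi)&(hsv[...,1]>s)&(hsv[...,2]>30))
    if n=="red": m|=(hsv[...,0]>173)&(hsv[...,1]>s)&(hsv[...,2]>30)
    return m.astype(np.uint8)
A=np.linspace(0,2*np.pi,48,endpoint=False)
S=4
def sil(c,n,p,z0,foot=True):
    """yaw p[2]: rotation of cup frame (handle along -x of cup)"""
    _,_,H,R,F=HS[n]; x,y,a=p
    ring=lambda r,z:np.c_[x+r*np.cos(A),y+r*np.sin(A),np.full(48,z)]
    P=[ring(R,z0+H)]+([ring(F,z0)] if foot else [])
    im=np.zeros((384*S,512*S),np.uint8)
    hull=cv2.convexHull(((world2pix(c,np.vstack(P))+.5)*S).astype(np.float32))
    cv2.fillPoly(im,[np.round(hull).astype(np.int32)],255)
    ca,sa=np.cos(a),np.sin(a)
    def bar(z):
        q=np.array([[-R+.003,.007],[-.113,.007],[-.120,.003],[-.120,-.003],[-.113,-.007],[-R+.003,-.007]])
        return np.c_[x+q[:,0]*ca-q[:,1]*sa,y+q[:,0]*sa+q[:,1]*ca,np.full(6,z)]
    hb=cv2.convexHull(((world2pix(c,np.vstack([bar(z0+H),bar(z0+H-.005)]))+.5)*S).astype(np.float32))
    cv2.fillPoly(im,[np.round(hb).astype(np.int32)],255)
    return cv2.resize(im,(512,384),interpolation=cv2.INTER_AREA)/255.
def fit(c,n,p0,z0=0.,foot=True,r=.17,ignore=None):
    m=mask(c,n).astype(float); uv=world2pix(c,np.array([p0[0],p0[1],.05]))
    v,u=np.mgrid[:384,:512]; rr=r*K(c)/1.0
    m[np.hypot(u-uv[0],v-uv[1])>rr]=0
    w=np.ones_like(m)
    if ignore is not None: w[ignore>0]=0
    def cost(q):
        s=sil(c,n,(q[0]/100,q[1]/100,q[2]/10),z0,foot); 
        return (w*np.abs(s-m)).sum()/ (w*m).sum()
    q0=np.array([p0[0]*100,p0[1]*100,p0[2]*10]); best=None
    for k in range(3):
        r_=minimize(cost,q0 if best is None else best.x,method="Nelder-Mead",options=dict(initial_simplex=(q0 if best is None else best.x)+np.array([[0,0,0],[.8,0,0],[0,.8,0],[0,0,1.5]])/(1+k),xatol=.005,fatol=1e-4,maxiter=150))
        if best is None or r_.fun<best.fun: best=r_
    q=best.x; return np.array([q[0]/100,q[1]/100,q[2]/10]),best.fun
E
python3 - <<'E'
from fit import *
cs={n:dict(np.load(n+"0.npz")) for n in("scene","top")}
c=cs["top"]
print("bowl guess",pix2world(c,np.array([[538/1.5,268/1.5]])[:,0],np.array([268/1.5]),z=.044))
for n,(u,v),z0 in (("yellow",(267,258),0),("green",(359,252),0),("blue",(455,287),0),("red",(454,283),.003)):
    H=HS[n][2]; P=pix2world(c,np.array([u/1.5]),np.array([v/1.5]),z=H+z0)[0]
    a0={"yellow":0,"green":0,"blue":-.4,"red":.35}[n]
    for cn in cs:
        cc=cs[cn]; ig=None
        if n=="blue": ig=cv2.dilate(mask(cc,"red"),np.ones((3,3)))
        p,f=fit(cc,n,(P[0],P[1],a0),z0,foot=n!="red",ignore=ig); print(n,cn,p.round(4),round(f,3))
print(world2pix(c,np.array([.6,-.315,0]))*1.5)
E
```

```text
bowl guess [[ 0.64574518 -0.1839674   0.044     ]]
yellow scene [ 0.6061  0.2453 -0.0112] 0.342
yellow top [0.6066 0.2484 0.01  ] 0.416
green scene [ 0.6365  0.0965 -0.1581] 3.07
green top [ 0.6356  0.1039 -0.0823] 0.203
blue scene [ 0.6024 -0.0628 -0.4832] 1.852
blue top [ 0.6    -0.0537 -0.4172] 0.105
red scene [ 0.6017 -0.05    0.3028] 0.582
red top [ 0.6021 -0.0507  0.2741] 0.276
[606.84439595 310.22332388]
```

Run:
```python
from fit import *
cs={n:dict(np.load(n+"0.npz")) for n in("scene","top")}
out=[]
for cn in cs:
    c=cs[cn]; im=np.zeros((384,512,3),np.uint8)
    for n,col in (("yellow",(0,255,255)),("green",(0,255,0)),("blue",(255,0,0)),("red",(0,0,255))): im[mask(c,n)>0]=col
    x0,y0=(140,140) if cn=="top" else (180,110)
    out.append(cv2.resize(im[y0:y0+150,x0:x0+260],None,fx=3,fy=2,interpolation=0))
cv2.imwrite("pics/m0.png",np.vstack(out))
for cn,(u,v) in (("top",(178,172)),("top",(178,200)),("top",(160,190)),("top",(240,165)),("top",(240,190)),("scene",(208,240)),("scene",(235,203)),("scene",(273,170))):
    c=cs[cn]; print(cn,u,v,cv2.cvtColor(c["img"],cv2.COLOR_RGB2HSV)[v,u])
```

```text
top 178 172 [ 23 155 234]
top 178 200 [ 19  89 167]
top 160 190 [ 19  93 162]
top 240 165 [ 68 137 153]
top 240 190 [ 20  87 176]
scene 208 240 [ 23 200 166]
scene 235 203 [ 62 150 189]
scene 273 170 [  6 160 116]
```

View pics/m0.png

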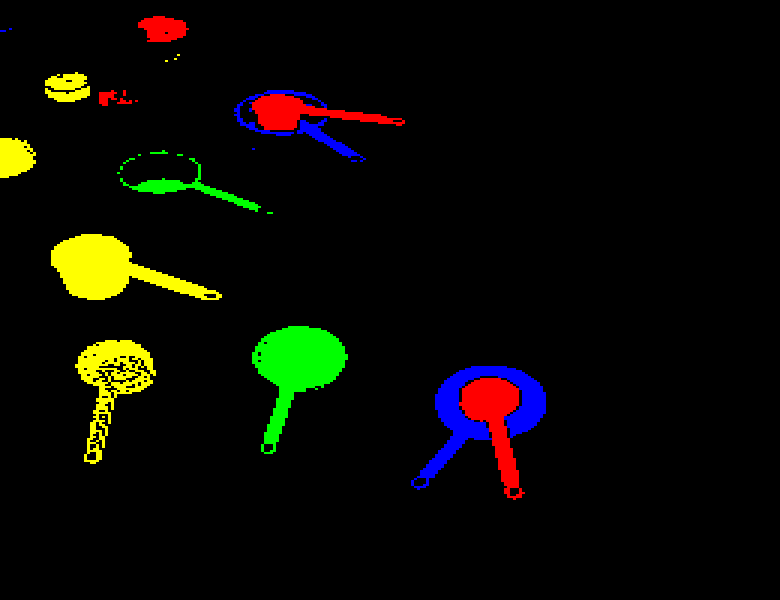

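```bash
python3 - <<'E'
s=open("fit.py").read()
s=s.replace('((20,32),150','((20,32),125').replace('((60,88),90','((55,95),90').replace('((105,130),130','((105,130),110').replace('[...,2]>30','[...,2]>12')
s=s.replace("    m[np.hypot(u-uv[0],v-uv[1])>rr]=0\n","""    P=cloud(c); m[(c["depth"]>0)&((np.hypot(P[...,0]-p0[0],P[...,1]-p0[1])>.135)|(P[...,2]>z0+.09))]=0
    m[np.hypot(u-uv[0],v-uv[1])>rr]=0
    m=cv2.morphologyEx(m,cv2.MORPH_CLOSE,np.ones((3,3)))
""")
open("fit.py","w").write(s)
E
cat > run0.py <<'E'
from fit import *
cs={n:dict(np.load(n+"0.npz")) for n in("scene","top")}
c=cs["top"]
for cn,(u,v) in (("scene",(225,206)),("scene",(225,196)),("scene",(270,180)),("scene",(265,170))):
    print(cn,u,v,cv2.cvtColor(cs[cn]["img"],cv2.COLOR_RGB2HSV)[v,u])
for n,(u,v),z0 in (("yellow",(267,258),0),("green",(359,252),0),("blue",(455,287),0),("red",(454,283),.003)):
    H=HS[n][2]; P=pix2world(c,np.array([u/1.5]),np.array([v/1.5]),z=H+z0)[0]
    a0={"yellow":0,"green":0,"blue":-.4,"red":.35}[n]
    for cn in cs:
        cc=cs[cn]; ig=None
        if n=="blue": ig=cv2.dilate(mask(cc,"red"),np.ones((3,3)))
        if n=="red" and cn=="scene": ig=None
        p,f=fit(cc,n,(P[0],P[1],a0),z0,foot=n!="red",ignore=ig); print(n,cn,p.round(4),round(f,3))
E
python3 run0.py
```

```text
scene 225 206 [ 43 121  82]
scene 225 196 [ 50 129  99]
scene 270 180 [118  92 103]
scene 265 170 [169  94  98]
yellow scene [ 0.6058  0.2456 -0.009 ] 0.283
yellow top [0.6072 0.2492 0.0151] 0.062
green scene [ 0.6354  0.0993 -0.1158] 1.886
green top [ 0.6352  0.1038 -0.0871] 0.164
blue scene [ 0.5994 -0.057  -0.4404] 1.061
blue top [ 0.6    -0.0537 -0.4176] 0.098
red scene [ 0.602  -0.0504  0.2867] 0.347
red top [ 0.6014 -0.0506  0.279 ] 0.146
```

```bash
sed -i 's/((55,95),90/((36,95),100/; s/((105,130),110/((100,172),80/' fit.py
cat >> run0.py <<'E'
    if n in("green","blue"):
        o=cs["scene"]["img"][:,:,::-1].copy();
E
python3 run0.py | tail -8
python3 - <<'E'
from fit import *
cs={n:dict(np.load(n+"0.npz")) for n in("scene","top")}
out=[]
for cn in cs:
    c=cs[cn]; im=c["img"][:,:,::-1].copy()
    for n,p,z0 in (("yellow",(.6065,.2474,.005),0),("green",(.6353,.1038,-.09),0),("blue",(.6,-.0537,-.418),0),("red",(.6017,-.0505,.28),.003)):
        s=(sil(c,n,p,z0)>.5).astype(np.uint8); k,_=cv2.findContours(s,cv2.RETR_EXTERNAL,cv2.CHAIN_APPROX_NONE); cv2.drawContours(im,k,-1,(255,0,255),1)
    x0,y0=(150,140) if cn=="top" else (180,110)
    out.append(cv2.resize(im[y0:y0+150,x0:x0+220],None,fx=3.5,fy=3.5,interpolation=cv2.INTER_CUBIC)[:, :770])
cv2.imwrite("pics/o_top.png",out[1]);cv2.imwrite("pics/o_scene.png",out[0])
E
```

```text
yellow scene [ 0.6058  0.2456 -0.009 ] 0.283
yellow top [0.6072 0.2492 0.0151] 0.062
green scene [ 0.634   0.1008 -0.111 ] 0.059
green top [ 0.6358  0.104  -0.0817] 0.182
blue scene [ 0.5994 -0.0559 -0.415 ] 0.149
blue top [ 0.6001 -0.0537 -0.4168] 0.071
red scene [ 0.602  -0.0504  0.2867] 0.347
red top [ 0.6014 -0.0506  0.279 ] 0.146
```

View pics/o_top.png

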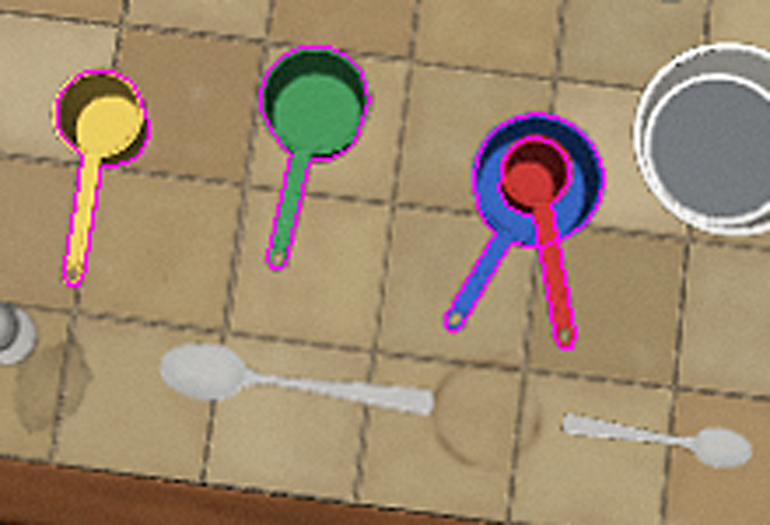

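View pics/o_scene.png

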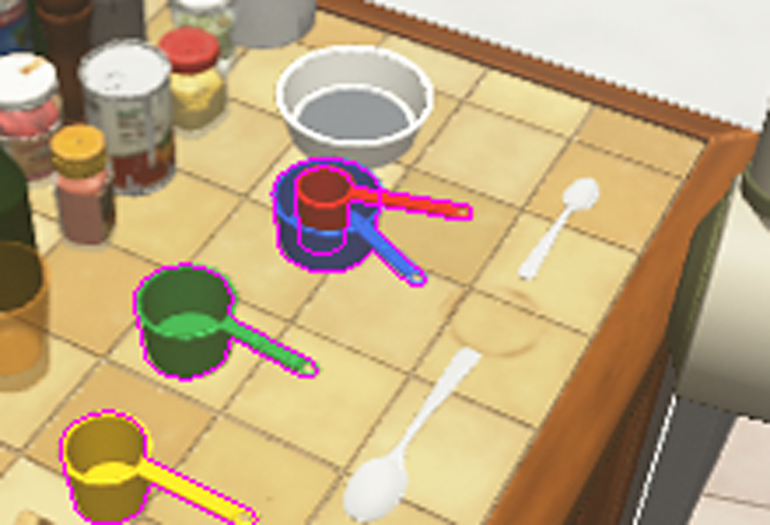

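Overlays fit both views to about a pixel. Next I fit the bowl and plan the red grasp.

```bash
cat > bowlfit.py <<'E'
from h import *
from scipy.optimize import minimize
A=np.linspace(0,2*np.pi,120,endpoint=False)
def fitbowl(c,p0,z=.044,R=.0675):
    g=cv2.GaussianBlur(c["img"].min(2).astype(np.float32),(0,0),.8)
    def cost(q):
        x,y=q/100; tot=0
        for r in (R,):
            uv=world2pix(c,np.c_[x+r*np.cos(A),y+r*np.sin(A),np.full(120,z)]).astype(np.float32)
            tot+=cv2.remap(g,uv[:,0].copy(),uv[:,1].copy(),cv2.INTER_LINEAR).mean()
        return -tot
    best=None
    for dx in(-.6,0,.6):
        for dy in(-.6,0,.6):
            r=minimize(cost,np.array(p0)*100+[dx,dy],method="Nelder-Mead")
            if best is None or r.fun<best.fun: best=r
    return best.x/100,best.fun
if __name__=="__main__":
    for n in("scene","top"):
        c=dict(np.load(n+"0.npz"))
        for R in(.0665,.0675): print(n,fitbowl(c,(.6457,-.184),R=R))
E
python3 bowlfit.py
python3 - <<'E'
from h import *
s=monitor.state();print(s["tcp_pos"],s["tcp_rot"])
from scipy.spatial.transform import Rotation as Ro
print(Ro.from_euler("xyz",s["tcp_rot"],degrees=True).as_matrix().round(3))
E
```

```text
scene (array([ 0.64371385, -0.18328346]), np.float64(-213.24908447265625))
scene (array([ 0.64356473, -0.18338528]), np.float64(-206.0338897705078))
top (array([ 0.64529865, -0.18411041]), np.float64(-195.8662872314453))
top (array([ 0.64539609, -0.18403147]), np.float64(-179.65927124023438))
[ 0.19511138 -0.48736637  0.40423486] [-102.13646165   89.93543659   99.68233866]
[[-0.     0.372 -0.928]
 [ 0.001 -0.928 -0.372]
 [-1.    -0.001 -0.   ]]
```

```bash
cat > plan.py <<'E'
import sys
from h import *
from scipy.spatial.transform import Rotation as Ro
def plan(tx,ty,tz,adeg,pr=True):
    s=monitor.state(); R=Ro.from_euler("xyz",s["tcp_rot"],degrees=True).as_matrix()
    z=R[:,2]; a=np.degrees(np.arctan2(-z[1],-z[0])); 
    tw=a-adeg; d=np.array([tx,ty,tz])-s["tcp_pos"]
    ar=np.radians(adeg); off_after=np.array([-d[2], d[0]*np.sin(ar)-d[1]*np.cos(ar), -d[0]*np.cos(ar)-d[1]*np.sin(ar)])*1000
    off_now=R.T@d*1000
    print("t %.2f tcp %s a %.2f tilt %s F %s gap %.1f"%(s["t"],(s["tcp_pos"]*1000).round(1),a,R[:2,0].round(4),s["force"].round(1),s["finger_gap"]*1000))
    print("twist %.2f; offset if twist first %s ; with current axes %s |d|=%.0f"%(tw,off_after.round(1),off_now.round(1),np.linalg.norm(off_now)))
if __name__=="__main__": plan(*map(float,sys.argv[1:5]))
def grip(x,y,a,r=.087): return x-r*np.cos(a),y-r*np.sin(a)
E
python3 plan.py .5182 -.0748 .260 16.2
python3 - <<'E'
from h import *
c=dict(np.load("top0.npz")); s=1.5
for n,(u,v),z in (("towel base",(600,205),.02),("towel top",(640,132),.2),("shaker",(222,348),.09),("mustard",(514,178),.08),("spicepot",(408,162),.1)):
    print(n,pix2world(c,np.array([u/s]),np.array([v/s]),z=z)[0].round(3), cloud(c)[int(v/s),int(u/s)].round(3))
E
```

```text
t 0.10 tcp [ 195.1 -487.4  404.2] a 21.82 tilt [-0.0002  0.0011] F [ 0.7 -0.4  1. ] gap 88.8
twist 5.62; offset if twist first [ 144.2 -306.  -425.4] ; with current axes [ 144.6 -262.8 -453.2] |d|=544
towel base [ 0.775 -0.287  0.02 ] [ 0.754 -0.269  0.08 ]
towel top [ 0.829 -0.288  0.2  ] [ 0.82  -0.281  0.216]
shaker [0.452 0.285 0.09 ] [0.452 0.285 0.091]
mustard [ 0.779 -0.127  0.08 ] [ 0.779 -0.125  0.082]
spicepot [0.775 0.044 0.1  ] [0.773 0.043 0.106]
```

Request:
{"op": "move_arm", "data": {
  "deltas": [
    {"offset": [0,0,0],"twist": 5.6,"claw": 34},
    {"offset": [9,-19,-26.5],"twist": 0,"claw": 34},
    {"offset": [9,-19,-26.5],"twist": 0,"claw": 34},
    {"offset": [9,-19,-26.5],"twist": 0,"claw": 34},
    {"offset": [9,-19,-26.5],"twist": 0,"claw": 34},
    {"offset": [9,-19,-26.5],"twist": 0,"claw": 34},
    {"offset": [9,-19,-26.5],"twist": 0,"claw": 34},
    {"offset": [9,-19,-26.5],"twist": 0,"claw": 34}
  ],
  "newtons": 50
}}

```text
t: 0.77
tcp_pos: [0.3367, -0.3064, 0.3412]
tcp_rot: [-84.5, 90.0, 111.7]
force: [0.2, -0.5, 0.5]
finger_gap: 0.0369
```

Request:
{"op": "move_arm", "data": {
  "deltas": [
    {"offset": [9,-19,-26.5],"twist": 0,"claw": 34},
    {"offset": [9,-19,-26.5],"twist": 0,"claw": 34},
    {"offset": [9,-19,-26.5],"twist": 0,"claw": 34},
    {"offset": [9,-19,-26.5],"twist": 0,"claw": 34},
    {"offset": [9,-19,-26.5],"twist": 0,"claw": 34},
    {"offset": [9,-19,-26.5],"twist": 0,"claw": 34},
    {"offset": [9,-19,-26.5],"twist": 0,"claw": 34},
    {"offset": [9,-19,-26.5],"twist": 0,"claw": 34}
  ]
}}

```text
t: 1.43
tcp_pos: [0.4979, -0.1012, 0.2691]
tcp_rot: [-41.2, 90.0, 155.0]
force: [0.5, -0.8, 0.3]
finger_gap: 0.0343
```

```bash
python3 plan.py .5182 -.0748 .209 16.2
```

```text
t 1.43 tcp [ 497.9 -101.2  269.1] a 16.22 tilt [-0.0004  0.0002] F [ 0.5 -0.8  0.3] gap 34.3
twist 0.02; offset if twist first [ 60.1 -19.7 -26.8] ; with current axes [ 60.1 -19.6 -26.9] |d|=69
```

Request:
{"op": "move_arm", "data": {
  "deltas": [
    {"offset": [0,-10,-13.5],"twist": 0,"claw": 34},
    {"offset": [0,-10,-13.5],"twist": 0,"claw": 34},
    {"offset": [20,0,0],"twist": 0,"claw": 34},
    {"offset": [20,0,0],"twist": 0,"claw": 34},
    {"offset": [15,0,0],"twist": 0,"claw": 34},
    {"offset": [5,0,0],"twist": 0,"claw": 34},
    {"offset": [0,0,0],"twist": 0,"claw": 34}
  ]
}}

```text
t: 2.02
tcp_pos: [0.5173, -0.0759, 0.2086]
tcp_rot: [-37.8, 89.8, 158.4]
force: [0.4, 0.0, -1.0]
finger_gap: 0.0341
```

```bash
python3 plan.py .5182 -.0748 .209 16.2
python3 - <<'E'
from h import *
for n in("scene","top"):
    c=read_camera(n); save(c,n+"1.png",(190,100,390,250) if n=="scene" else (200,120,400,270),3.5)
E
```

```text
t 2.02 tcp [517.3 -75.9 208.6] a 16.21 tilt [-0.0025  0.001 ] F [ 0.4  0.  -1. ] gap 34.1
twist 0.01; offset if twist first [-0.4 -0.8 -1.2] ; with current axes [-0.4 -0.8 -1.2] |d|=1
```

View pics/scene1.png

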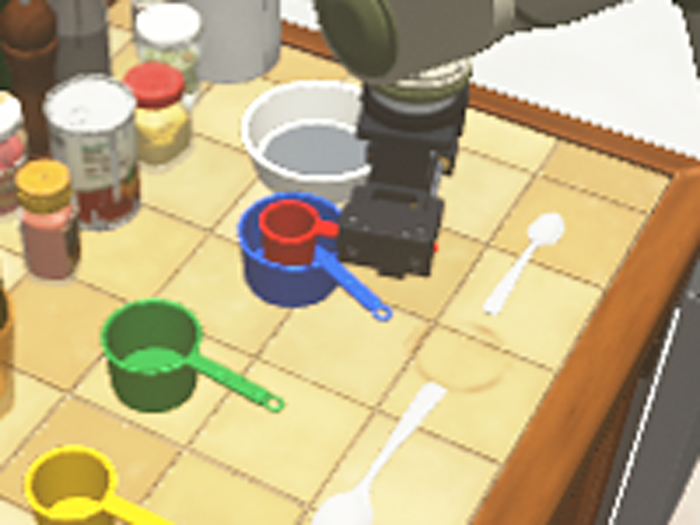

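View pics/top1.png

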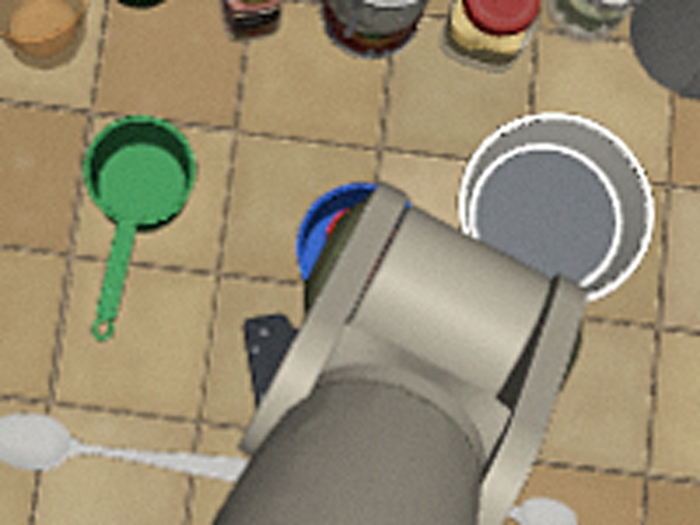

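The scene view shows the gripper over the red handle, with its loop end just showing at (437,247). The arm blocks the top view here. I close the fingers.

Request:
{"op": "move_arm", "data": {
  "deltas": [
    {"offset": [0,-0.8,-1],"twist": 0,"claw": 10},
    {"offset": [0,0,0],"twist": 0,"claw": 5},
    {"offset": [0,0,0],"twist": 0,"claw": 5},
    {"offset": [0,0,0],"twist": 0,"claw": 5},
    {"offset": [0,0,0],"twist": 0,"claw": 5},
    {"offset": [0,0,0],"twist": 0,"claw": 5}
  ]
}}

```text
t: 2.62
tcp_pos: [0.5183, -0.075, 0.2099]
tcp_rot: [125.1, 90.0, -38.7]
force: [-0.2, -1.5, 1.6]
finger_gap: 0.0129
```

Request:
{"op": "move_arm", "data": {
  "deltas": [
    {"offset": [0,0,0],"twist": 0,"claw": 5},
    {"offset": [-8,0,0],"twist": 0,"claw": 5},
    {"offset": [-16,0,0],"twist": 0,"claw": 5},
    {"offset": [-20,0,0],"twist": 0,"claw": 5},
    {"offset": [-20,0,0],"twist": 0,"claw": 5},
    {"offset": [-20,0,0],"twist": 0,"claw": 5},
    {"offset": [0,0,0],"twist": 0,"claw": 5}
  ]
}}

```text
t: 3.2
tcp_pos: [0.5188, -0.0751, 0.2977]
tcp_rot: [143.5, 89.6, -20.2]
force: [1.1, -0.5, 0.5]
finger_gap: 0.0124
```

```bash
python3 - <<'E'
from h import *
c=read_camera("scene"); save(c,"scene2.png",(190,70,390,220),3.5); np.savez("s2.npz",**c)
E
python3 plan.py .52 -.34 .27 16.2
```

```text
t 3.25 tcp [518.5 -74.9 295.5] a 16.22 tilt [ 0.0036 -0.0013] F [-0.4 -0.4 -0.9] gap 12.9
twist 0.02; offset if twist first [ 25.5 255.   72.5] ; with current axes [ 25.9 254.9  72.7] |d|=266
```

View pics/scene2.png

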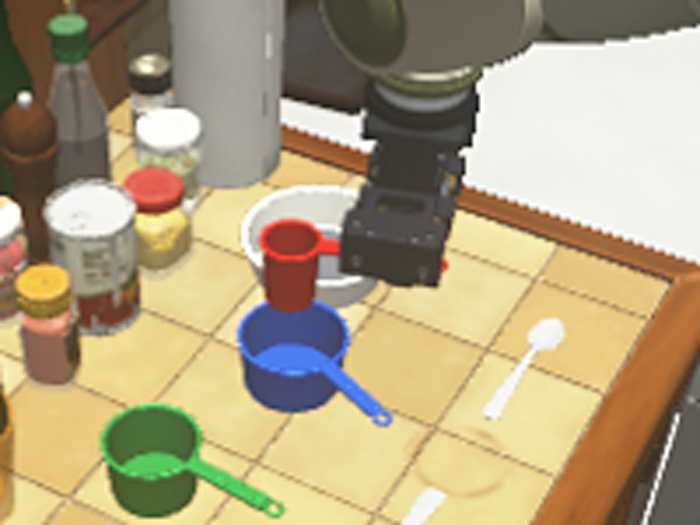

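Red is out and hangs level, and blue did not move with it. I carry red to its parking place.

Request:
{"op": "move_arm", "data": {
  "deltas": [
    {"offset": [0,16,5],"twist": 0,"claw": 5},
    {"offset": [0,32,9.5],"twist": 0,"claw": 5},
    {"offset": [0,32,9.5],"twist": 0,"claw": 5},
    {"offset": [0,32,9.5],"twist": 0,"claw": 5},
    {"offset": [0,32,9.5],"twist": 0,"claw": 5},
    {"offset": [0,32,9.5],"twist": 0,"claw": 5},
    {"offset": [0,32,9.5],"twist": 0,"claw": 5},
    {"offset": [0,32,9.5],"twist": 0,"claw": 5}
  ]
}}

```text
t: 3.92
tcp_pos: [0.5162, -0.3269, 0.2923]
tcp_rot: [-61.3, 89.9, 134.9]
force: [-0.2, 0.6, -0.7]
finger_gap: 0.0127
```

Request:
{"op": "move_arm", "data": {
  "deltas": [
    {"offset": [0,15,4],"twist": 0,"claw": 5},
    {"offset": [20,0,0],"twist": 0,"claw": 5},
    {"offset": [25,0,0],"twist": 0,"claw": 5},
    {"offset": [20,0,0],"twist": 0,"claw": 5},
    {"offset": [0,0,0],"twist": 0,"claw": 5}
  ]
}}

```text
t: 4.33
tcp_pos: [0.516, -0.3401, 0.2234]
tcp_rot: [-60.3, 89.5, 135.9]
force: [-0.4, 0.2, 0.6]
finger_gap: 0.0126
```

```bash
python3 plan.py .5165 -.3393 .206 16.2;  python3 - <<'E'
from h import *
c=read_camera("scene"); save(c,"scene3.png",(220,50,420,200),3.5)
E
```

```text
t 4.33 tcp [ 516.  -340.1  223.4] a 16.20 tilt [-0.0066  0.0064] F [-0.4  0.2  0.6] gap 12.6
twist 0.00; offset if twist first [17.4 -0.7 -0.7] ; with current axes [17.4 -0.5 -0.8] |d|=17
```

View pics/scene3.png

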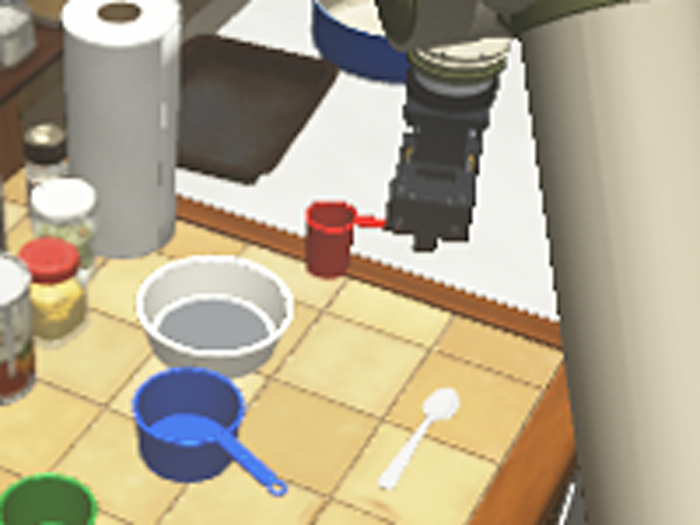

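Request:
{"op": "move_arm", "data": {
  "deltas": [
    {"offset": [10,0,0],"twist": 0,"claw": 5},
    {"offset": [4,0,0],"twist": 0,"claw": 5},
    {"offset": [1.5,0,0],"twist": 0,"claw": 5},
    {"offset": [1,0,0],"twist": 0,"claw": 5},
    {"offset": [0.5,0,0],"twist": 0,"claw": 5},
    {"offset": [0,0,0],"twist": 0,"claw": 5}
  ]
}}

```text
t: 4.88
tcp_pos: [0.5171, -0.3409, 0.2121]
tcp_rot: [117.1, 90.0, -46.7]
force: [-1.0, 0.2, -0.3]
finger_gap: 0.0131
```

```bash
python3 plan.py .5165 -.3393 .206 16.2; python3 plan.py .5165 -.3393 .206 16.2;python3 -c "
from h import *
print(monitor.state()['joint_positions'])"
```

```text
t 4.88 tcp [ 517.1 -340.9  212.1] a 16.22 tilt [ 0.0004 -0.0005] F [-1.   0.2 -0.3] gap 13.1
twist 0.02; offset if twist first [ 6.1 -1.7  0.1] ; with current axes [ 6.1 -1.7  0.1] |d|=6
t 4.88 tcp [ 517.1 -340.9  212.1] a 16.22 tilt [ 0.0004 -0.0005] F [-1.   0.2 -0.3] gap 13.1
twist 0.02; offset if twist first [ 6.1 -1.7  0.1] ; with current axes [ 6.1 -1.7  0.1] |d|=6
[-4.42206324e+01  4.09989291e+01  8.00778035e+01 -1.79689618e-03
  5.88875258e+01  2.95586003e+01]
```

Request:
{"op": "move_arm", "data": {
  "deltas": [
    {"offset": [0,0,0],"twist": 0,"claw": 5}
  ]
}}

```text
t: 4.97
tcp_pos: [0.517, -0.3409, 0.2121]
tcp_rot: [117.2, 90.0, -46.6]
force: [0.2, 0.7, -0.5]
finger_gap: 0.0128
```

Request:
{"op": "move_arm", "data": {
  "deltas": [
    {"offset": [2,0,0],"twist": 0,"claw": 5},
    {"offset": [1.5,0,0],"twist": 0,"claw": 5},
    {"offset": [1,0,0],"twist": 0,"claw": 5},
    {"offset": [0,0,0],"twist": 0,"claw": 5},
    {"offset": [0,0,0],"twist": 0,"claw": 5}
  ]
}}

```text
t: 5.38
tcp_pos: [0.5171, -0.3409, 0.2073]
tcp_rot: [142.5, 90.0, -21.3]
force: [0.2, -0.3, 0.8]
finger_gap: 0.0127
```

Request:
{"op": "move_arm", "data": {
  "deltas": [
    {"offset": [0.7,0,0],"twist": 0,"claw": 5},
    {"offset": [0,0,0],"twist": 0,"claw": 5},
    {"offset": [0,0,0],"twist": 0,"claw": 5}
  ]
}}

```text
t: 5.63
tcp_pos: [0.517, -0.3409, 0.2066]
tcp_rot: [122.2, 90.0, -41.6]
force: [-0.3, -0.8, 1.9]
finger_gap: 0.0128
```

Request:
{"op": "move_arm", "data": {
  "deltas": [
    {"offset": [0.4,0,0],"twist": 0,"claw": 5},
    {"offset": [0,0,0],"twist": 0,"claw": 30},
    {"offset": [0,0,0],"twist": 0,"claw": 30},
    {"offset": [0,0,0],"twist": 0,"claw": 30},
    {"offset": [0,0,0],"twist": 0,"claw": 30},
    {"offset": [-10,0,0],"twist": 0,"claw": 34},
    {"offset": [-30,0,0],"twist": 0,"claw": 34},
    {"offset": [-30,0,0],"twist": 0,"claw": 34}
  ]
}}

```text
t: 6.3
tcp_pos: [0.5168, -0.3407, 0.2768]
tcp_rot: [-61.8, 89.9, 134.5]
force: [0.2, -0.5, -0.5]
finger_gap: 0.0341
```

```bash
python3 - <<'E'
from fit import *
for n in("scene","top"):
    c=read_camera(n); save(c,n+"4.png",(220,70,420,220) if n=="scene" else (200,120,460,270),3); np.savez(n+"4.npz",**c)
    print(fit(c,"red",(.6,-.315,.28)) if n=="scene" else "", fit(c,"blue",(.6,-.0545,-.417)))
E
python3 - <<'E'
from plan import *
print(grip(.6,-.0546,-.417),np.degrees(-.417))
x,y=grip(.6,-.0546,-.417); plan(x,y,.270,-23.9)
E
```

```text
(array([ 0.60094958, -0.31679863,  0.32934079]), np.float64(1.314496585150914)) (array([ 0.59896445, -0.05628626, -0.42262646]), np.float64(0.07318958591188413))
 (array([ 0.60031896, -0.05356798, -0.41344073]), np.float64(0.044968125925254544))
(np.float64(0.5204551943482708), np.float64(-0.019363316077862396)) -23.892340056955327
t 6.40 tcp [ 517.7 -341.3  281.8] a 16.23 tilt [ 0.0066 -0.0064] F [ 0.8 -0.  -0.1] gap 34.3
twist 40.13; offset if twist first [  11.8 -295.5  127.9] ; with current axes [   9.8 -308.4  -92.6] |d|=322
```

View pics/scene4.png

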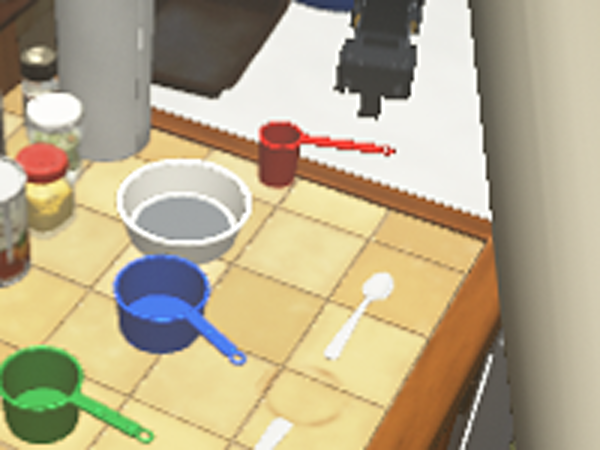

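Red stands upright at its parking place. I go on to the blue handle.

Request:
{"op": "move_arm", "data": {
  "deltas": [
    {"offset": [0,0,0],"twist": 6.7,"claw": 34},
    {"offset": [0,0,0],"twist": 6.7,"claw": 34},
    {"offset": [0,0,0],"twist": 6.7,"claw": 34},
    {"offset": [0,0,0],"twist": 6.7,"claw": 34},
    {"offset": [0,0,0],"twist": 6.7,"claw": 34},
    {"offset": [0,0,0],"twist": 6.6,"claw": 34},
    {"offset": [0,-20,8],"twist": 0,"claw": 34},
    {"offset": [0,-32,14],"twist": 0,"claw": 34}
  ]
}}

```text
t: 7.07
tcp_pos: [0.5175, -0.2857, 0.2759]
tcp_rot: [143.3, 90.0, -60.8]
force: [0.6, 0.7, -0.0]
finger_gap: 0.0339
```

Request:
{"op": "move_arm", "data": {
  "deltas": [
    {"offset": [0,-32,14],"twist": 0,"claw": 34},
    {"offset": [0,-32,14],"twist": 0,"claw": 34},
    {"offset": [0,-32,14],"twist": 0,"claw": 34},
    {"offset": [0,-32,14],"twist": 0,"claw": 34},
    {"offset": [0,-32,14],"twist": 0,"claw": 34},
    {"offset": [0,-32,14],"twist": 0,"claw": 34},
    {"offset": [0,-32,14],"twist": 0,"claw": 34},
    {"offset": [10,-20,8],"twist": 0,"claw": 34}
  ]
}}

```text
t: 7.73
tcp_pos: [0.5196, -0.0156, 0.2676]
tcp_rot: [-162.9, 89.8, -6.6]
force: [0.5, -0.7, 1.1]
finger_gap: 0.0342
```

Request:
{"op": "move_arm", "data": {
  "deltas": [
    {"offset": [0,0,0],"twist": 0,"claw": 34},
    {"offset": [0,0,0],"twist": 0,"claw": 34}
  ]
}}

```text
t: 7.9
tcp_pos: [0.5197, -0.0177, 0.266]
tcp_rot: [20.1, 90.0, 176.3]
force: [-0.4, -1.0, 0.2]
finger_gap: 0.0341
```

```bash
python3 plan.py .5205 -.0194 .1985 -23.9
```

```text
t 7.90 tcp [519.7 -17.7 266. ] a -23.77 tilt [-0.0006  0.    ] F [-0.4 -1.   0.2] gap 34.1
twist 0.13; offset if twist first [67.5  1.2 -1.4] ; with current axes [67.5  1.2 -1.5] |d|=68
```

Request:
{"op": "move_arm", "data": {
  "deltas": [
    {"offset": [20,1.2,-1.4],"twist": 0,"claw": 34},
    {"offset": [20,0,0],"twist": 0,"claw": 34},
    {"offset": [20,0,0],"twist": 0,"claw": 34},
    {"offset": [7.5,0,0],"twist": 0,"claw": 34},
    {"offset": [0,0,0],"twist": 0,"claw": 34},
    {"offset": [0,0,0],"twist": 0,"claw": 34}
  ]
}}

```text
t: 8.4
tcp_pos: [0.5209, -0.0208, 0.1993]
tcp_rot: [-178.5, 90.0, -22.4]
force: [0.3, 0.2, 0.3]
finger_gap: 0.0339
```

Request:
{"op": "move_arm", "data": {
  "deltas": [
    {"offset": [0,0,0],"twist": 0,"claw": 5},
    {"offset": [0,0,0],"twist": 0,"claw": 5},
    {"offset": [0,0,0],"twist": 0,"claw": 5},
    {"offset": [0,0,0],"twist": 0,"claw": 5},
    {"offset": [0,0,0],"twist": 0,"claw": 5},
    {"offset": [0,0,0],"twist": 0,"claw": 5}
  ]
}}

```text
t: 8.9
tcp_pos: [0.5206, -0.02, 0.199]
tcp_rot: [-167.2, 90.0, -11.1]
force: [-0.2, 1.4, 3.9]
finger_gap: 0.0128
```

```bash
python3 plan.py .5205 -.0194 .1985 -23.9
python3 - <<'E'
from fit import *
c=read_camera("scene"); save(c,"scene5.png",(200,90,400,240),3.5)
E
```

```text
t 8.90 tcp [520.6 -20.  199. ] a -23.87 tilt [ 0.0004 -0.0001] F [-0.2  1.4  3.9] gap 12.8
twist 0.03; offset if twist first [ 0.5 -0.5  0.4] ; with current axes [ 0.5 -0.5  0.4] |d|=1
```

View pics/scene5.png

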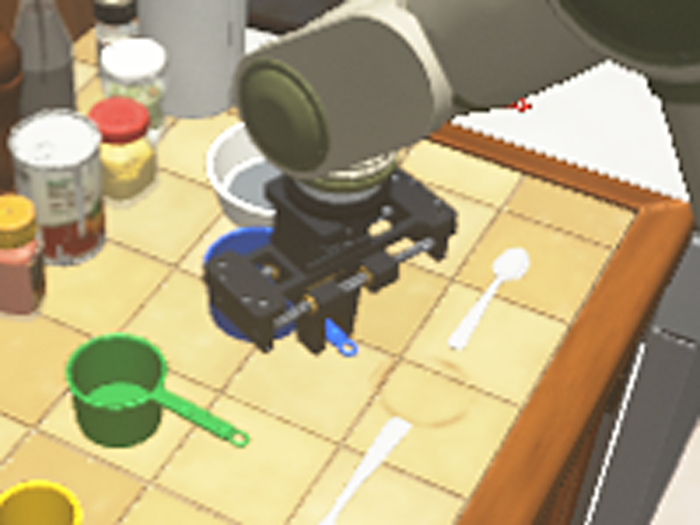

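Blue's handle is gripped (gap 12.8 mm, as for red). I lift it.

Request:
{"op": "move_arm", "data": {
  "deltas": [
    {"offset": [-8,0,0],"twist": 0,"claw": 5},
    {"offset": [-16,0,0],"twist": 0,"claw": 5},
    {"offset": [-20,0,0],"twist": 0,"claw": 5},
    {"offset": [-20,0,0],"twist": 0,"claw": 5},
    {"offset": [-12,0,0],"twist": 0,"claw": 5},
    {"offset": [0,0,0],"twist": 0,"claw": 5},
    {"offset": [0,0,0],"twist": 0,"claw": 5}
  ]
}}

```text
t: 9.53
tcp_pos: [0.5205, -0.02, 0.2748]
tcp_rot: [-171.1, 90.0, -15.0]
force: [-0.4, -0.9, -2.0]
finger_gap: 0.0133
```

Run:
```python
from fit import *
from plan import *
c=read_camera("scene"); save(c,"scene6.png",(200,70,400,220),3.5)
a=-.85; x,y=grip(.6445,-.1837,a); print(x,y,np.degrees(a)); plan(x,y,.265,np.degrees(a))
```

```text
0.5870814663080065 -0.11833860475279454 -48.70141258611997
t 9.58 tcp [520.3 -20.  274. ] a -23.88 tilt [-0.001   0.0003] F [ 0.7  0.3 -0.6] gap 12.8
twist 24.82; offset if twist first [   9.    14.7 -117.9] ; with current axes [   8.9   62.9 -100.8] |d|=119
```

View pics/scene6.png

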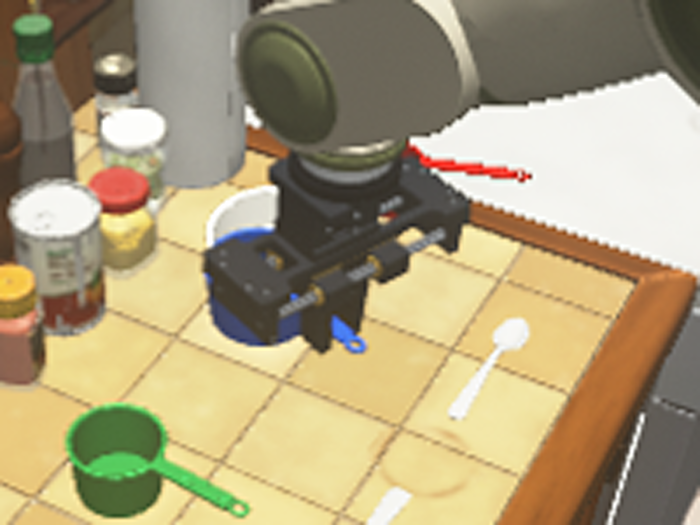

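Request:
{"op": "move_arm", "data": {
  "deltas": [
    {"offset": [0,0,0],"twist": 6.2,"claw": 5},
    {"offset": [0,0,0],"twist": 6.2,"claw": 5},
    {"offset": [0,0,0],"twist": 6.2,"claw": 5},
    {"offset": [0,0,0],"twist": 6.2,"claw": 5},
    {"offset": [0,2.7,-18],"twist": 0,"claw": 5},
    {"offset": [0,4,-30],"twist": 0,"claw": 5},
    {"offset": [0,4,-35],"twist": 0,"claw": 5},
    {"offset": [0,4,-35],"twist": 0,"claw": 5}
  ]
}}

```text
t: 10.25
tcp_pos: [0.5879, -0.1193, 0.2733]
tcp_rot: [24.0, 89.9, 155.4]
force: [1.3, 0.4, -0.9]
finger_gap: 0.0129
```

Request:
{"op": "move_arm", "data": {
  "deltas": [
    {"offset": [0,0,0],"twist": 0,"claw": 5},
    {"offset": [0,0,0],"twist": 0,"claw": 5},
    {"offset": [0,0,0],"twist": 0,"claw": 5}
  ]
}}

```text
t: 10.5
tcp_pos: [0.5871, -0.118, 0.2733]
tcp_rot: [22.7, 89.8, 154.0]
force: [0.5, 0.0, -1.7]
finger_gap: 0.0127
```

```bash
python3 plan.py .5871 -.1183 .207 -48.7
python3 - <<'E'
from fit import *
for n in("scene","top"):
    c=read_camera(n); save(c,n+"7.png",(220,70,420,220) if n=="scene" else (230,110,430,260),3.5);np.savez(n+"7.npz",**c)
E
```

```text
t 10.50 tcp [ 587.1 -118.   273.3] a -48.68 tilt [-0.0025  0.0012] F [ 0.5  0.  -1.7] gap 12.7
twist 0.02; offset if twist first [66.3  0.2 -0.3] ; with current axes [66.3  0.1 -0.4] |d|=66
```

View pics/scene7.png

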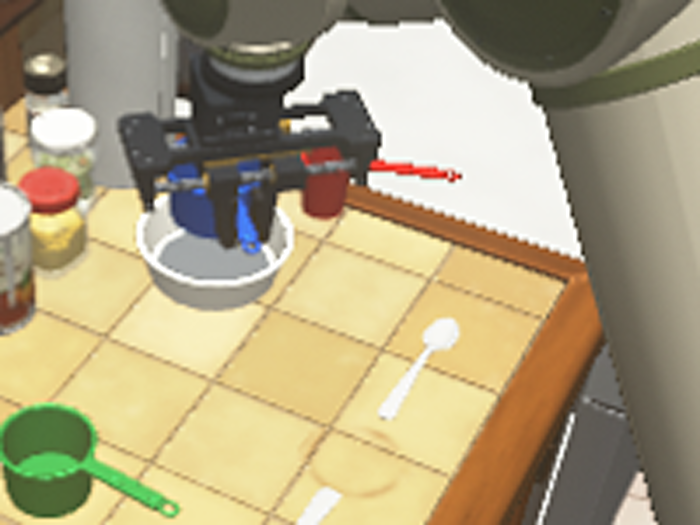

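View pics/top7.png

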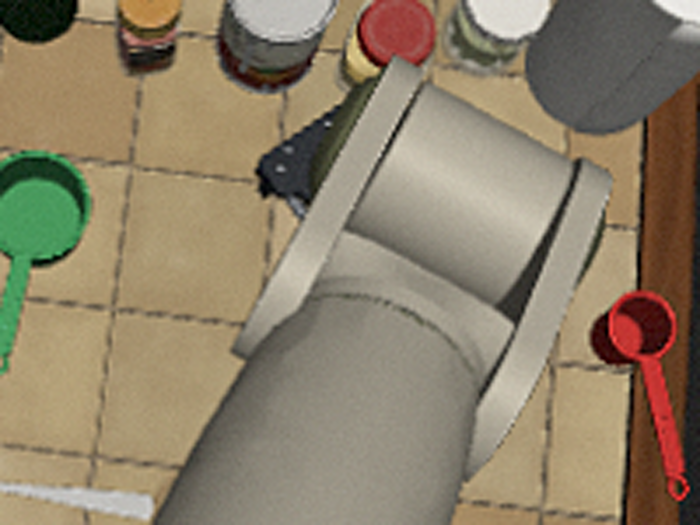

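The scene view shows blue above the bowl with its handle in the jaws. The wrist hides it from the top camera. I lower it.

Request:
{"op": "move_arm", "data": {
  "deltas": [
    {"offset": [15,0,0],"twist": 0,"claw": 5},
    {"offset": [20,0,0],"twist": 0,"claw": 5},
    {"offset": [15,0,0],"twist": 0,"claw": 5},
    {"offset": [8,0,0],"twist": 0,"claw": 5},
    {"offset": [5,0,0],"twist": 0,"claw": 5},
    {"offset": [0,0,0],"twist": 0,"claw": 5},
    {"offset": [0,0,0],"twist": 0,"claw": 5}
  ]
}}

```text
t: 11.18
tcp_pos: [0.5876, -0.1182, 0.2123]
tcp_rot: [-154.0, 90.0, -22.6]
force: [-0.3, -0.5, -0.5]
finger_gap: 0.0125
```

Request:
{"op": "move_arm", "data": {
  "deltas": [
    {"offset": [1.5,0,0],"twist": 0,"claw": 5},
    {"offset": [1,0,0],"twist": 0,"claw": 5},
    {"offset": [0.8,0,0],"twist": 0,"claw": 5},
    {"offset": [0,0,0],"twist": 0,"claw": 5},
    {"offset": [0,0,0],"twist": 0,"claw": 5}
  ]
}}

```text
t: 11.6
tcp_pos: [0.5875, -0.1184, 0.2086]
tcp_rot: [-150.9, 90.0, -19.6]
force: [-0.8, 0.1, -0.3]
finger_gap: 0.0128
```

```bash
python3 plan.py .5871 -.1183 .207 -48.7
python3 - <<'E'
from fit import *
for n in("scene",):
    c=read_camera(n); save(c,n+"8.png",(220,70,420,220) if n=="scene" else (230,110,430,260),3.5);np.savez(n+"8.npz",**c)
E
```

```text
t 11.60 tcp [ 587.5 -118.4  208.6] a -48.69 tilt [ 0.0004 -0.0002] F [-0.8  0.1 -0.3] gap 12.8
twist 0.01; offset if twist first [1.6 0.2 0.4] ; with current axes [1.6 0.2 0.4] |d|=2
```

View pics/scene8.png

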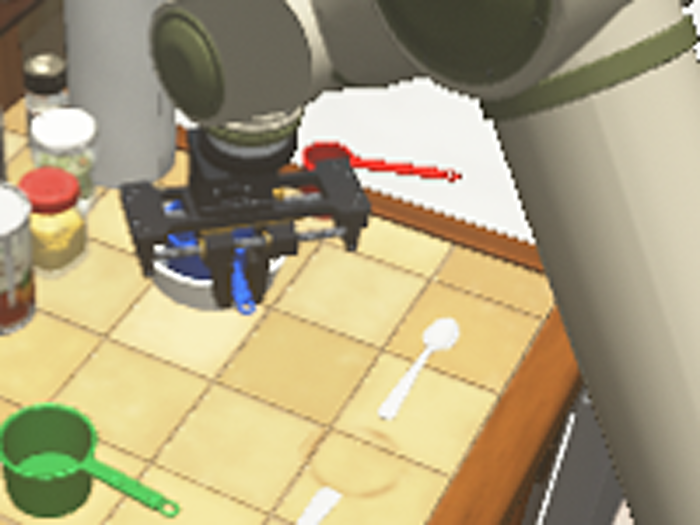

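Request:
{"op": "move_arm", "data": {
  "deltas": [
    {"offset": [0.8,0,0],"twist": 0,"claw": 5},
    {"offset": [0.8,0,0],"twist": 0,"claw": 5},
    {"offset": [0,0,0],"twist": 0,"claw": 5},
    {"offset": [0,0,0],"twist": 0,"claw": 5}
  ]
}}

```text
t: 11.98
tcp_pos: [0.5875, -0.1183, 0.2071]
tcp_rot: [-145.6, 90.0, -14.3]
force: [-1.3, 1.1, 4.0]
finger_gap: 0.0129
```

Request:
{"op": "move_arm", "data": {
  "deltas": [
    {"offset": [0.5,0,0],"twist": 0,"claw": 5},
    {"offset": [0,0,0],"twist": 0,"claw": 5},
    {"offset": [0,0,0],"twist": 0,"claw": 5}
  ]
}}

```text
t: 12.23
tcp_pos: [0.5875, -0.1183, 0.2066]
tcp_rot: [-131.0, 90.0, 0.3]
force: [-2.2, 1.9, 5.7]
finger_gap: 0.0128
```

Contact came at the expected height (5.7 N). I release and back off to look.

Request:
{"op": "move_arm", "data": {
  "deltas": [
    {"offset": [0,0,0],"twist": 0,"claw": 30},
    {"offset": [0,0,0],"twist": 0,"claw": 30},
    {"offset": [0,0,0],"twist": 0,"claw": 30},
    {"offset": [-5,0,0],"twist": 0,"claw": 34},
    {"offset": [-25,0,0],"twist": 0,"claw": 34},
    {"offset": [-35,0,0],"twist": 0,"claw": 34},
    {"offset": [-20,0,15],"twist": 0,"claw": 34},
    {"offset": [0,-10,35],"twist": 0,"claw": 34}
  ]
}}

```text
t: 12.9
tcp_pos: [0.5629, -0.0766, 0.2958]
tcp_rot: [-154.7, 89.5, -23.6]
force: [0.9, 0.1, 0.6]
finger_gap: 0.0338
```

Request:
{"op": "move_arm", "data": {
  "deltas": [
    {"offset": [0,-20,32],"twist": -6.5,"claw": 34},
    {"offset": [0,-24,30],"twist": -6.5,"claw": 34},
    {"offset": [0,-24,30],"twist": -6.5,"claw": 34},
    {"offset": [0,-26,26],"twist": -6.5,"claw": 34},
    {"offset": [0,-30,15],"twist": -6.5,"claw": 34},
    {"offset": [0,-30,10],"twist": -6.5,"claw": 34},
    {"offset": [0,-30,0],"twist": 0,"claw": 34}
  ]
}}

```text
t: 13.48
tcp_pos: [0.53, 0.1699, 0.2917]
tcp_rot: [-53.1, 90.0, 117.7]
force: [0.0, -0.2, -0.0]
finger_gap: 0.0342
```

Run:
```python
from fit import *
from bowlfit import fitbowl
from plan import *
for n in("scene","top"):
    c=read_camera(n); save(c,n+"9.png",(220,70,420,220) if n=="scene" else (230,110,430,260),3.5);np.savez(n+"9.npz",**c)
    print(n,"blue",fit(c,"blue",(.6445,-.184,-.85),.008,foot=False),"bowl",fitbowl(c,(.6445,-.184),R=.0665),"green",fit(c,"green",(.635,.1025,-.09)))
x,y=grip(.635,.1025,-.095); print(x,y); plan(x,y,.27,-5.4)
```

```text
scene blue (array([ 0.64561147, -0.19158998, -0.87914216]), np.float64(23.70887021475257)) bowl (array([ 0.47768359, -0.19469529]), np.float64(-155.77378845214844)) green (array([ 0.63311049,  0.10264025, -0.08610647]), np.float64(5.6603361344537815))
top blue (array([ 0.6450594 , -0.18183239, -0.84765205]), np.float64(0.09395449556524575)) bowl (array([ 0.6452167, -0.1840482]), np.float64(-193.40591430664062)) green (array([ 0.63588586,  0.10358768, -0.01912938]), np.float64(0.40662624699002403))
0.5483922923302936 0.11075257367120647
t 13.58 tcp [530.6 171.2 291.6] a -9.44 tilt [0.0009 0.0007] F [-0.   0.5 -0.4] gap 33.9
twist -4.04; offset if twist first [ 21.6  58.5 -23.4] ; with current axes [ 21.6  56.7 -27.4] |d|=67
```

View pics/scene9.png

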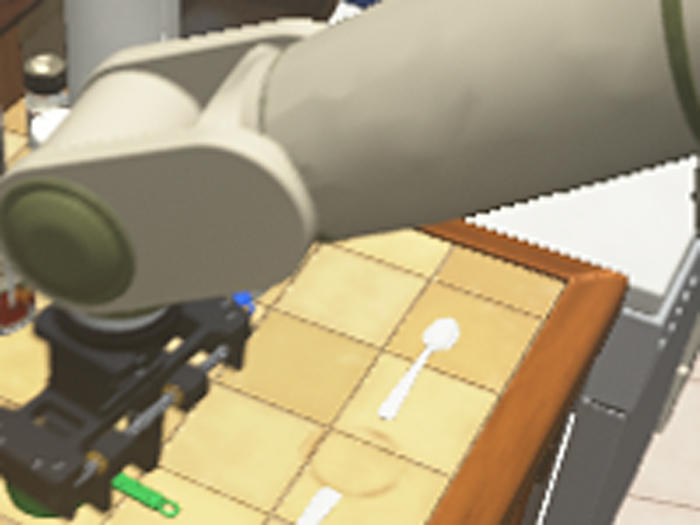

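View pics/top9.png

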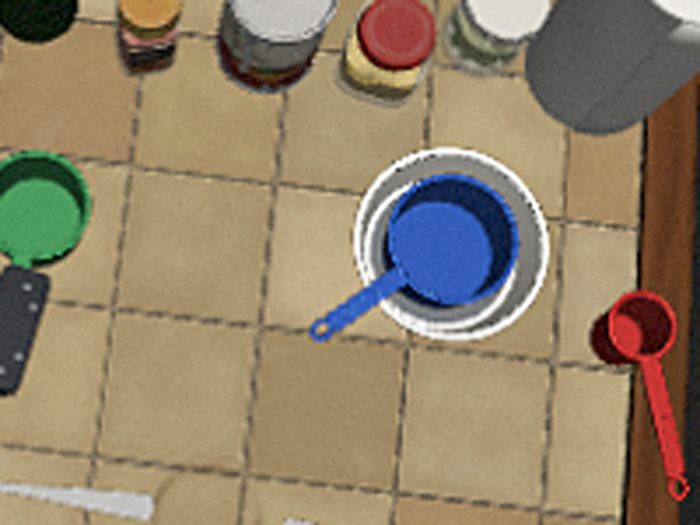

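The top view shows blue sitting inside the bowl, centred within about 2 mm, with its handle to the left front. Now the green cup.

Request:
{"op": "move_arm", "data": {
  "deltas": [
    {"offset": [0,0,0],"twist": -4,"claw": 34},
    {"offset": [7,20,-8],"twist": 0,"claw": 34},
    {"offset": [7,20,-8],"twist": 0,"claw": 34},
    {"offset": [7,18.5,-7.4],"twist": 0,"claw": 34},
    {"offset": [0,0,0],"twist": 0,"claw": 34},
    {"offset": [0,0,0],"twist": 0,"claw": 34},
    {"offset": [0,0,0],"twist": 0,"claw": 34}
  ]
}}

```text
t: 14.17
tcp_pos: [0.5483, 0.1075, 0.2706]
tcp_rot: [-154.7, 90.0, 19.6]
force: [0.0, -0.0, 1.0]
finger_gap: 0.0342
```

```bash
python3 plan.py .5484 .1108 .201 -5.4
```

```text
t 14.17 tcp [548.3 107.5 270.6] a -5.71 tilt [0.0003 0.0001] F [ 0. -0.  1.] gap 34.2
twist -0.31; offset if twist first [69.6 -3.3  0.2] ; with current axes [69.6 -3.3  0.2] |d|=70
```

Request:
{"op": "move_arm", "data": {
  "deltas": [
    {"offset": [20,-3.3,0.2],"twist": -0.3,"claw": 34},
    {"offset": [25,0,0],"twist": 0,"claw": 34},
    {"offset": [18,0,0],"twist": 0,"claw": 34},
    {"offset": [6.5,0,0],"twist": 0,"claw": 34},
    {"offset": [0,0,0],"twist": 0,"claw": 34},
    {"offset": [0,0,0],"twist": 0,"claw": 34},
    {"offset": [0,0,0],"twist": 0,"claw": 34}
  ]
}}

```text
t: 14.75
tcp_pos: [0.5488, 0.111, 0.2021]
tcp_rot: [-174.1, 89.9, 0.5]
force: [0.2, -0.2, -0.1]
finger_gap: 0.034
```

```bash
python3 plan.py .5484 .1108 .201 -5.4
```

```text
t 14.75 tcp [548.8 111.  202.1] a -5.36 tilt [0.0023 0.    ] F [ 0.2 -0.2 -0.1] gap 34.0
twist 0.04; offset if twist first [1.1 0.2 0.4] ; with current axes [1.1 0.2 0.4] |d|=1
```

Request:
{"op": "move_arm", "data": {
  "deltas": [
    {"offset": [0,0,0],"twist": 0,"claw": 5},
    {"offset": [0,0,0],"twist": 0,"claw": 5},
    {"offset": [0,0,0],"twist": 0,"claw": 5},
    {"offset": [0,0,0],"twist": 0,"claw": 5},
    {"offset": [0,0,0],"twist": 0,"claw": 5},
    {"offset": [0,0,0],"twist": 0,"claw": 5}
  ]
}}

```text
t: 15.25
tcp_pos: [0.5485, 0.1107, 0.2009]
tcp_rot: [5.0, 90.0, 179.6]
force: [-1.5, -0.2, 3.4]
finger_gap: 0.0127
```

```bash
python3 plan.py .5484 .1108 .201 -5.4
```

```text
t 15.25 tcp [548.5 110.7 200.9] a -5.38 tilt [-0.0001  0.    ] F [-1.5 -0.2  3.4] gap 12.7
twist 0.02; offset if twist first [-0.1 -0.   0.1] ; with current axes [-0.1 -0.   0.1] |d|=0
```

Request:
{"op": "move_arm", "data": {
  "deltas": [
    {"offset": [-8,0,0],"twist": 0,"claw": 5},
    {"offset": [-16,0,0],"twist": 0,"claw": 5},
    {"offset": [-20,0,0],"twist": 0,"claw": 5},
    {"offset": [-20,0,0],"twist": 0,"claw": 5},
    {"offset": [-18,0,0],"twist": 4.5,"claw": 5},
    {"offset": [0,0,0],"twist": 4.4,"claw": 5},
    {"offset": [0,0,0],"twist": 0,"claw": 5}
  ]
}}

```text
t: 15.83
tcp_pos: [0.5486, 0.1107, 0.2841]
tcp_rot: [-165.8, 89.9, -0.2]
force: [-0.3, -1.1, -0.7]
finger_gap: 0.0126
```

```bash
python3 plan.py .5603 -.1618 .282 -14.3
python3 - <<'E'
from fit import *
c=read_camera("scene"); save(c,"scene10.png",(180,80,380,230),3.5)
E
```

```text
t 15.83 tcp [548.6 110.7 284.1] a -14.44 tilt [ 0.0022 -0.    ] F [-0.3 -1.1 -0.7] gap 12.6
twist -0.14; offset if twist first [  2.1 261.2 -78.7] ; with current axes [  2.1 261.  -79.3] |d|=273
```

View pics/scene10.png

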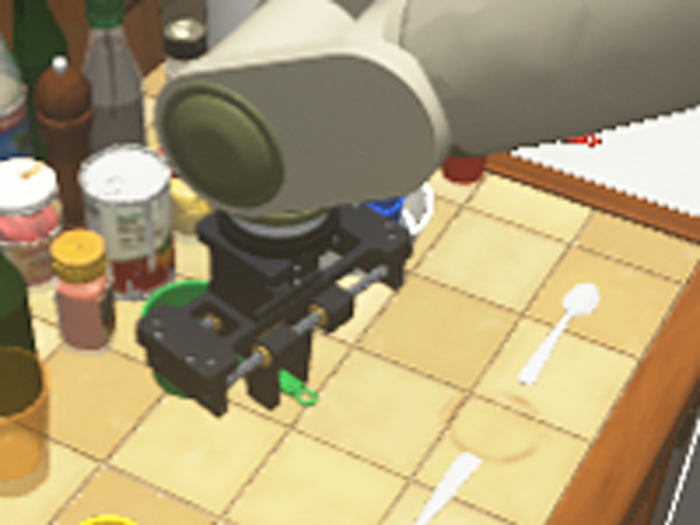

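Green is lifted. I carry it over the blue cup.

Request:
{"op": "move_arm", "data": {
  "deltas": [
    {"offset": [0,18,-5],"twist": 0,"claw": 5},
    {"offset": [0,30,-9],"twist": 0,"claw": 5},
    {"offset": [0,36,-11],"twist": 0,"claw": 5},
    {"offset": [0,36,-11],"twist": 0,"claw": 5},
    {"offset": [0,36,-11],"twist": 0,"claw": 5},
    {"offset": [0,36,-11],"twist": 0,"claw": 5},
    {"offset": [0,34,-11],"twist": 0,"claw": 5},
    {"offset": [0,24,-7],"twist": 0,"claw": 5}
  ]
}}

```text
t: 16.55
tcp_pos: [0.5602, -0.1533, 0.2821]
tcp_rot: [7.1, 89.9, 172.9]
force: [-0.5, 0.2, -0.9]
finger_gap: 0.0127
```

Request:
{"op": "move_arm", "data": {
  "deltas": [
    {"offset": [0,11,-3],"twist": -0.1,"claw": 5},
    {"offset": [0,0,0],"twist": 0,"claw": 5},
    {"offset": [0,0,0],"twist": 0,"claw": 5},
    {"offset": [0,0,0],"twist": 0,"claw": 5}
  ]
}}

```text
t: 16.88
tcp_pos: [0.5607, -0.1601, 0.2825]
tcp_rot: [-28.8, 89.9, 137.1]
force: [-1.5, -0.1, -0.3]
finger_gap: 0.0126
```

```bash
python3 plan.py .5603 -.1618 .2119 -14.3
python3 - <<'E'
from fit import *
for n in("scene","top"):
    c=read_camera(n); save(c,n+"11.png",(220,70,420,220) if n=="scene" else (230,110,430,260),3.5);np.savez(n+"11.npz",**c)
E
```

```text
t 16.88 tcp [ 560.7 -160.1  282.5] a -14.06 tilt [-0.0007  0.0007] F [-1.5 -0.1 -0.3] gap 12.6
twist 0.24; offset if twist first [70.6  1.7 -0. ] ; with current axes [70.6  1.8 -0.1] |d|=71
```

View pics/scene11.png

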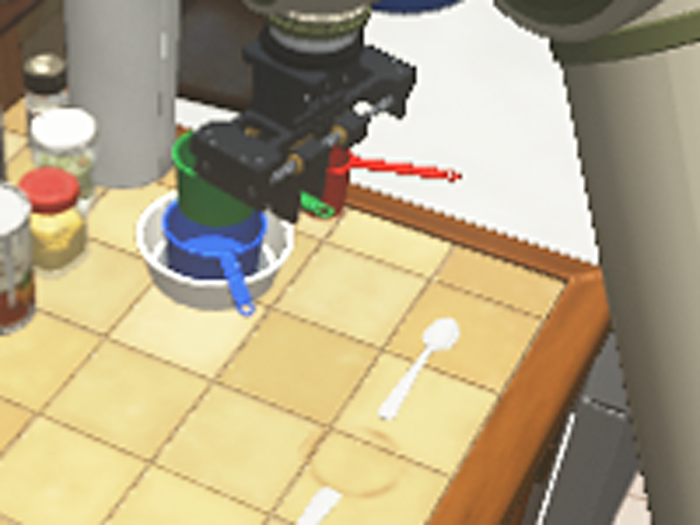

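View pics/top11.png

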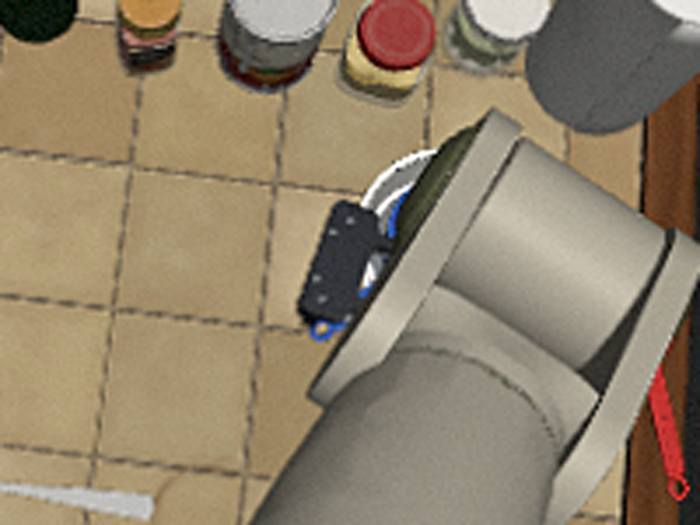

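```bash
cat > ov.py <<'E'
from fit import *
def ov(c,items,name,crop,sc=3.5):
    im=c["img"][:,:,::-1].copy(); x0,y0,x1,y1=crop
    im=cv2.resize(im[y0:y1,x0:x1],None,fx=sc,fy=sc,interpolation=cv2.INTER_CUBIC)
    for n,p,z0,col in items:
        _,_,H,R,F=HS[n]; x,y,a=p
        for r,z in((R,z0+H),(F,z0)):
            uv=world2pix(c,np.c_[x+r*np.cos(A),y+r*np.sin(A),np.full(48,z)])
            cv2.polylines(im,[np.round((uv+.5-[x0,y0])*sc).astype(np.int32)],True,col,1,cv2.LINE_AA)
        q=np.array([[-R,.007],[-.12,.007],[-.12,-.007],[-R,-.007]])
        uv=world2pix(c,np.c_[x+q[:,0]*np.cos(a)-q[:,1]*np.sin(a),y+q[:,0]*np.sin(a)+q[:,1]*np.cos(a),np.full(4,z0+H)])
        cv2.polylines(im,[np.round((uv+.5-[x0,y0])*sc).astype(np.int32)],True,col,1,cv2.LINE_AA)
    cv2.imwrite("pics/"+name,im)
E
python3 - <<'E'
from ov import *
c=dict(np.load("scene11.npz"))
ax=(.5607+.087*np.cos(.2454),-.1601-.087*np.sin(.2454)); print(ax)
ov(c,[("blue",(.6446,-.1833,-.85),.008,(255,255,0)),("green",(ax[0],ax[1],-.2454),.0815,(255,0,255))],"ov11.png",(250,100,350,180),7)
E
```

```text
(np.float64(0.645093499560586), np.float64(-0.1812361593464225))
```

View pics/ov11.png

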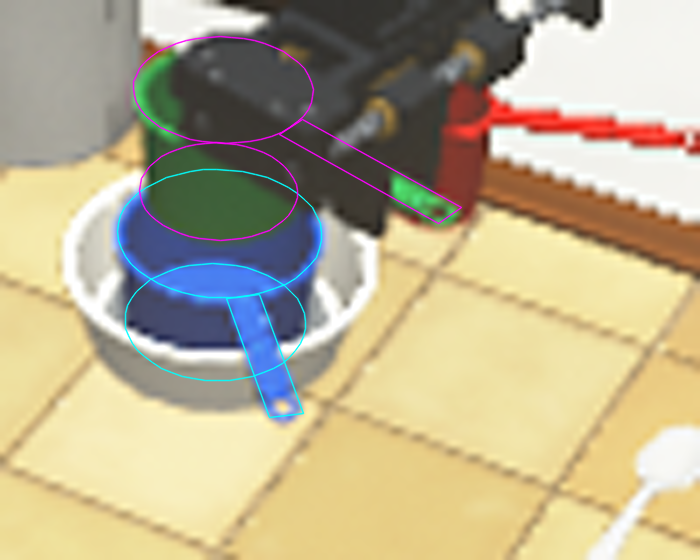

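Predicted outlines (cyan blue cup, magenta green cup) match the picture to about a pixel. I apply the 1.7 mm correction and lower.

Request:
{"op": "move_arm", "data": {
  "deltas": [
    {"offset": [0,1.7,0],"twist": 0.2,"claw": 5},
    {"offset": [10,0,0],"twist": 0,"claw": 5},
    {"offset": [10,0,0],"twist": 0,"claw": 5},
    {"offset": [10,0,0],"twist": 0,"claw": 5},
    {"offset": [8,0,0],"twist": 0,"claw": 5},
    {"offset": [0,0,0],"twist": 0,"claw": 5},
    {"offset": [0,0,0],"twist": 0,"claw": 5}
  ]
}}

```text
t: 17.57
tcp_pos: [0.5602, -0.1633, 0.244]
tcp_rot: [-14.7, 89.9, 150.9]
force: [-0.7, -0.1, -1.0]
finger_gap: 0.0127
```

Request:
{"op": "move_arm", "data": {
  "deltas": [
    {"offset": [8,0,0],"twist": 0,"claw": 5},
    {"offset": [8,0,0],"twist": 0,"claw": 5},
    {"offset": [6,0,0],"twist": 0,"claw": 5},
    {"offset": [4,0,0],"twist": 0,"claw": 5},
    {"offset": [0,0,0],"twist": 0,"claw": 5},
    {"offset": [0,0,0],"twist": 0,"claw": 5}
  ]
}}

```text
t: 18.07
tcp_pos: [0.5603, -0.1634, 0.2186]
tcp_rot: [-14.0, 90.0, 151.6]
force: [0.7, -0.0, -2.0]
finger_gap: 0.0128
```

```bash
python3 plan.py .5603 -.1618 .2119 -14.3
python3 - <<'E'
from ov import *
c=read_camera("scene"); save(c,"scene12.png",(250,100,350,180),7)
E
```

```text
t 18.07 tcp [ 560.3 -163.4  218.6] a -14.38 tilt [-0.0003  0.0001] F [ 0.7 -0.  -2. ] gap 12.8
twist -0.08; offset if twist first [ 6.7 -1.5  0.3] ; with current axes [ 6.7 -1.5  0.3] |d|=7
```

View pics/scene12.png

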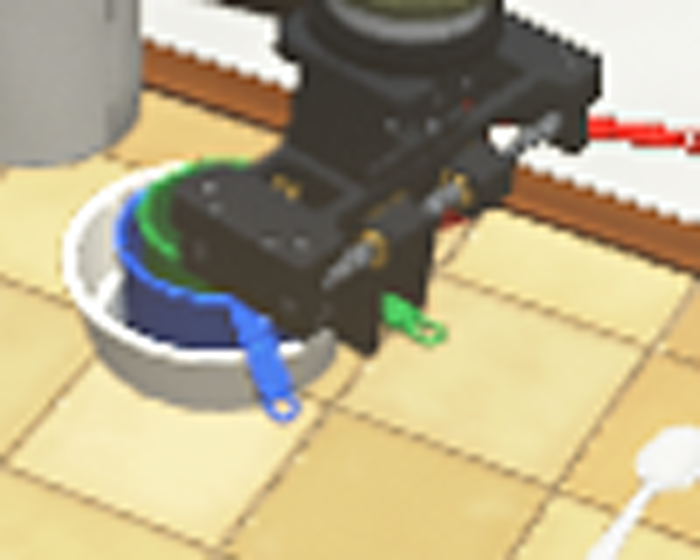

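Green is inside blue with no contact force so far. I continue to the floor.

Request:
{"op": "move_arm", "data": {
  "deltas": [
    {"offset": [2,-1,0],"twist": 0,"claw": 5},
    {"offset": [2,0,0],"twist": 0,"claw": 5},
    {"offset": [1.5,0,0],"twist": 0,"claw": 5},
    {"offset": [1,0,0],"twist": 0,"claw": 5},
    {"offset": [0,0,0],"twist": 0,"claw": 5},
    {"offset": [0,0,0],"twist": 0,"claw": 5}
  ]
}}

```text
t: 18.62
tcp_pos: [0.5606, -0.1624, 0.2123]
tcp_rot: [171.9, 90.0, -22.4]
force: [-0.2, 0.2, -0.1]
finger_gap: 0.0125
```

Request:
{"op": "move_arm", "data": {
  "deltas": [
    {"offset": [0.7,0,0],"twist": 0,"claw": 5},
    {"offset": [0,0,0],"twist": 0,"claw": 5},
    {"offset": [0,0,0],"twist": 0,"claw": 5}
  ]
}}

```text
t: 18.87
tcp_pos: [0.5605, -0.1624, 0.2117]
tcp_rot: [164.2, 90.0, -30.2]
force: [-0.3, 0.1, 2.3]
finger_gap: 0.013
```

Request:
{"op": "move_arm", "data": {
  "deltas": [
    {"offset": [0.6,0,0],"twist": 0,"claw": 5},
    {"offset": [0,0,0],"twist": 0,"claw": 5},
    {"offset": [0,0,0],"twist": 0,"claw": 5}
  ]
}}

```text
t: 19.12
tcp_pos: [0.5605, -0.1624, 0.2111]
tcp_rot: [127.9, 90.0, -66.4]
force: [-3.7, 1.2, 4.4]
finger_gap: 0.0126
```

Request:
{"op": "move_arm", "data": {
  "deltas": [
    {"offset": [0,0,0],"twist": 0,"claw": 26},
    {"offset": [0,0,0],"twist": 0,"claw": 26},
    {"offset": [0,0,0],"twist": 0,"claw": 26},
    {"offset": [-5,0,0],"twist": 0,"claw": 26},
    {"offset": [-25,0,0],"twist": 0,"claw": 26},
    {"offset": [-35,0,0],"twist": 0,"claw": 26},
    {"offset": [-15,0,15],"twist": 0,"claw": 34},
    {"offset": [0,-20,15],"twist": -7,"claw": 34}
  ]
}}

```text
t: 19.78
tcp_pos: [0.5365, -0.1376, 0.2948]
tcp_rot: [156.8, 89.6, -30.8]
force: [0.3, 0.4, -0.6]
finger_gap: 0.0337
```

Request:
{"op": "move_arm", "data": {
  "deltas": [
    {"offset": [0,-30,10],"twist": -7,"claw": 34},
    {"offset": [0,-38,0],"twist": 0,"claw": 34},
    {"offset": [0,-38,0],"twist": 0,"claw": 34},
    {"offset": [0,-38,0],"twist": 0,"claw": 34},
    {"offset": [0,-38,0],"twist": 0,"claw": 34},
    {"offset": [0,-38,0],"twist": 0,"claw": 34},
    {"offset": [0,-38,0],"twist": 0,"claw": 34},
    {"offset": [0,-38,0],"twist": 0,"claw": 34}
  ]
}}

```text
t: 20.45
tcp_pos: [0.5318, 0.1634, 0.2913]
tcp_rot: [-175.1, 90.0, 4.5]
force: [0.7, -0.2, -0.3]
finger_gap: 0.0339
```

Request:
{"op": "move_arm", "data": {
  "deltas": [
    {"offset": [0,-38,0],"twist": 0,"claw": 34},
    {"offset": [0,-30,0],"twist": 0,"claw": 34},
    {"offset": [0,0,0],"twist": 0,"claw": 34},
    {"offset": [0,0,0],"twist": 0,"claw": 34}
  ]
}}

```text
t: 20.78
tcp_pos: [0.5322, 0.2307, 0.291]
tcp_rot: [150.5, 90.0, -29.7]
force: [0.2, -1.0, -0.5]
finger_gap: 0.0336
```

```bash
python3 plan.py .5195 .2471 .2035 .2
python3 - <<'E'
from ov import *
c=read_camera("top"); np.savez("top13.npz",**c)
print("green",fit(c,"green",(.6446,-.182,-.25),.011,foot=False),"yellow",fit(c,"yellow",(.607,.249,.01)))
ov(c,[],"top13.png",(300,120,430,230),6)
c=read_camera("scene"); np.savez("scene13.npz",**c); ov(c,[],"scene13.png",(220,70,420,220),3.5)
E
```

```text
t 20.78 tcp [532.2 230.7 291. ] a -0.24 tilt [ 0.0001 -0.0001] F [ 0.2 -1.  -0.5] gap 33.6
twist -0.44; offset if twist first [ 87.5 -16.5  12.7] ; with current axes [ 87.5 -16.4  12.8] |d|=90
green (array([ 0.64520156, -0.1829187 , -0.24005059]), np.float64(0.11477742970955641)) yellow (array([0.607, 0.249, 0.01 ]), np.float64(inf))fit.py:37: RuntimeWarning: divide by zero encountered in scalar divide
  return (w*np.abs(s-m)).sum()/ (w*m).sum()
  np.max(np.abs(fsim[0] - fsim[1:])) <= fatol):
```

View pics/top13.png

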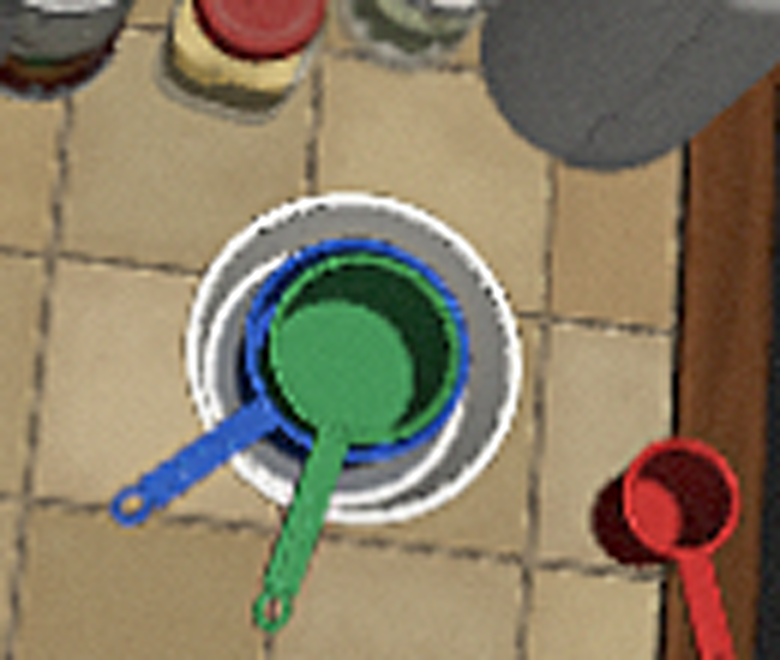

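View pics/scene13.png

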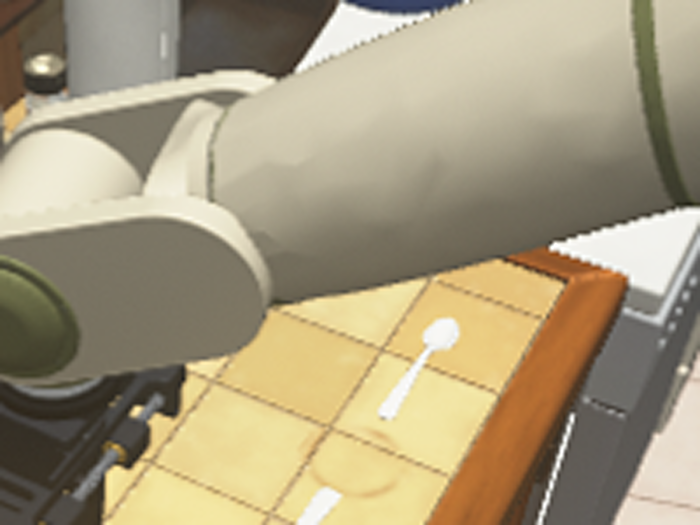

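The top view shows green nested concentrically in blue with its handle clear. Now yellow.

Request:
{"op": "move_arm", "data": {
  "deltas": [
    {"offset": [10,-8,6],"twist": -0.4,"claw": 34},
    {"offset": [20,-8.5,6.7],"twist": 0,"claw": 34},
    {"offset": [20,0,0],"twist": 0,"claw": 34},
    {"offset": [0,0,0],"twist": 0,"claw": 34},
    {"offset": [0,0,0],"twist": 0,"claw": 34}
  ]
}}

```text
t: 21.3
tcp_pos: [0.5198, 0.2455, 0.2403]
tcp_rot: [14.3, 89.9, -165.7]
force: [-0.1, 0.1, 0.1]
finger_gap: 0.034
```

```bash
python3 plan.py .5195 .2471 .2035 .2
python3 - <<'E'
from ov import *
c=read_camera("scene"); ov(c,[("yellow",(.6065,.2474,.003),0,(255,0,255))],"scene14.png",(150,120,350,270),3.5)
E
```

```text
t 21.30 tcp [519.8 245.5 240.3] a -0.02 tilt [-0.002  -0.0005] F [-0.1  0.1  0.1] gap 34.0
twist -0.22; offset if twist first [36.8 -1.6  0.3] ; with current axes [36.8 -1.6  0.2] |d|=37
```

View pics/scene14.png

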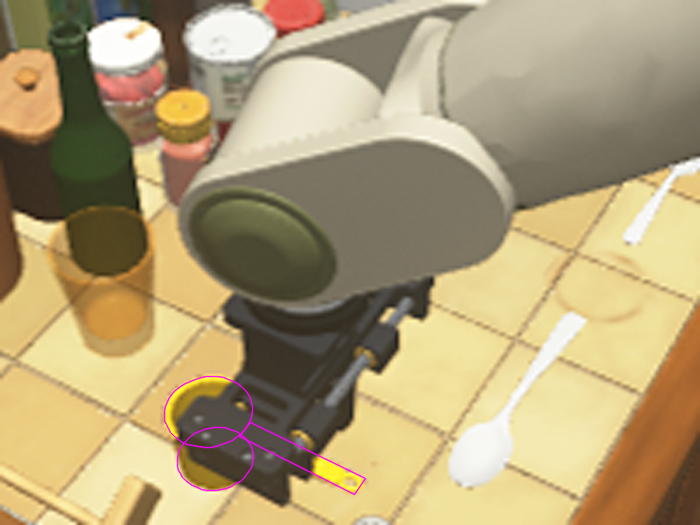

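Request:
{"op": "move_arm", "data": {
  "deltas": [
    {"offset": [15,-1.4,0],"twist": -0.2,"claw": 34},
    {"offset": [15,0,0],"twist": 0,"claw": 34},
    {"offset": [6,0,0],"twist": 0,"claw": 34},
    {"offset": [0,0,0],"twist": 0,"claw": 34},
    {"offset": [0,0,0],"twist": 0,"claw": 34},
    {"offset": [0,0,0],"twist": 0,"claw": 34}
  ]
}}

```text
t: 21.85
tcp_pos: [0.5203, 0.2474, 0.2061]
tcp_rot: [-166.5, 89.9, 13.7]
force: [-0.9, 0.1, 0.2]
finger_gap: 0.034
```

Request:
{"op": "move_arm", "data": {
  "deltas": [
    {"offset": [0,0,0],"twist": 0,"claw": 5},
    {"offset": [0,0,0],"twist": 0,"claw": 5},
    {"offset": [0,0,0],"twist": 0,"claw": 5},
    {"offset": [0,0,0],"twist": 0,"claw": 5},
    {"offset": [0,0,0],"twist": 0,"claw": 5},
    {"offset": [0,0,0],"twist": 0,"claw": 5}
  ]
}}

```text
t: 22.35
tcp_pos: [0.5199, 0.2474, 0.205]
tcp_rot: [12.7, 90.0, -167.1]
force: [-1.5, 0.7, 2.0]
finger_gap: 0.0125
```

```bash
python3 plan.py .5195 .2471 .2035 .2
```

```text
t 22.35 tcp [519.9 247.4 205. ] a 0.22 tilt [-0.0001 -0.    ] F [-1.5  0.7  2. ] gap 12.5
twist 0.02; offset if twist first [1.5 0.3 0.4] ; with current axes [1.5 0.3 0.4] |d|=2
```

Request:
{"op": "move_arm", "data": {
  "deltas": [
    {"offset": [-8,0,0],"twist": 0,"claw": 5},
    {"offset": [-16,0,0],"twist": 0,"claw": 5},
    {"offset": [-24,0,0],"twist": 0,"claw": 5},
    {"offset": [-24,0,0],"twist": 0,"claw": 5},
    {"offset": [-20,0,0],"twist": -6.3,"claw": 5},
    {"offset": [-5,0,0],"twist": -6.3,"claw": 5},
    {"offset": [0,0,0],"twist": -6.2,"claw": 5},
    {"offset": [0,0,0],"twist": 0,"claw": 5}
  ]
}}

```text
t: 23.02
tcp_pos: [0.5198, 0.2474, 0.3029]
tcp_rot: [174.9, 89.9, 14.2]
force: [0.9, -0.1, -0.5]
finger_gap: 0.0132
```

```bash
python3 plan.py .5627 -.2119 .302 19
python3 - <<'E'
from ov import *
c=read_camera("scene"); ov(c,[],"scene15.png",(150,120,350,270),3.5)
E
```

```text
t 23.02 tcp [519.8 247.4 302.9] a 19.24 tilt [0.0012 0.0003] F [ 0.9 -0.1 -0.5] gap 13.2
twist 0.24; offset if twist first [  0.9 448.2 109. ] ; with current axes [  0.8 447.8 110.9] |d|=461
```

View pics/scene15.png

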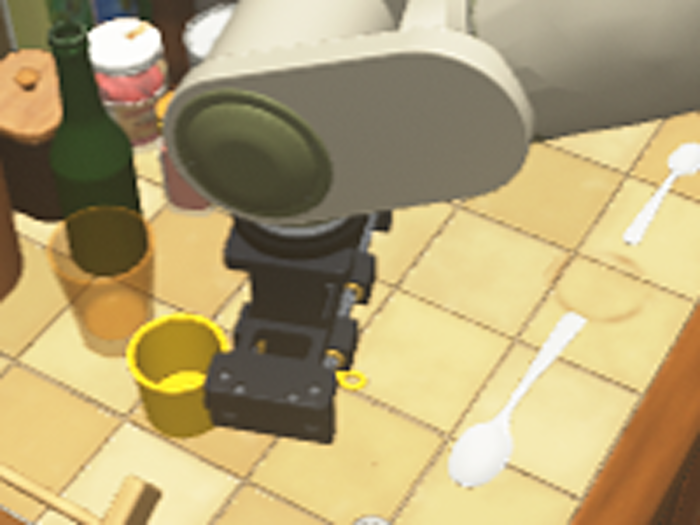

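Yellow is held level. I carry it to the stack.

Request:
{"op": "move_arm", "data": {
  "deltas": [
    {"offset": [0,18,4.4],"twist": 0,"claw": 5},
    {"offset": [0,30,7.3],"twist": 0,"claw": 5},
    {"offset": [0,36,8.8],"twist": 0,"claw": 5},
    {"offset": [0,36,8.8],"twist": 0,"claw": 5},
    {"offset": [0,36,8.8],"twist": 0,"claw": 5},
    {"offset": [0,36,8.8],"twist": 0,"claw": 5},
    {"offset": [0,36,8.8],"twist": 0,"claw": 5},
    {"offset": [0,36,8.8],"twist": 0,"claw": 5}
  ]
}}

```text
t: 23.73
tcp_pos: [0.5447, -0.025, 0.3019]
tcp_rot: [-30.0, 90.0, 168.8]
force: [1.0, -0.6, -1.0]
finger_gap: 0.0125
```

Request:
{"op": "move_arm", "data": {
  "deltas": [
    {"offset": [0,36,8.8],"twist": 0,"claw": 5},
    {"offset": [0,36,8.8],"twist": 0,"claw": 5},
    {"offset": [0,36,8.8],"twist": 0,"claw": 5},
    {"offset": [0,36,8.8],"twist": 0,"claw": 5},
    {"offset": [0,25,6],"twist": 0,"claw": 5},
    {"offset": [0,15,3.5],"twist": 0,"claw": 5},
    {"offset": [0,0,0],"twist": 0,"claw": 5},
    {"offset": [0,0,0],"twist": 0,"claw": 5}
  ]
}}

```text
t: 24.4
tcp_pos: [0.5626, -0.2114, 0.3016]
tcp_rot: [-64.6, 89.9, 134.3]
force: [0.6, 0.8, -0.4]
finger_gap: 0.013
```

```bash
python3 plan.py .5627 -.2119 .219 19
python3 - <<'E'
from ov import *
s=monitor.state(); 
c=read_camera("scene"); np.savez("scene16.npz",**c)
p=s["tcp_pos"]; a=np.radians(19.1)
ov(c,[("yellow",(p[0]+.0866*np.cos(a),p[1]+.0866*np.sin(a),a),p[2]-.205,(255,0,255)),("green",(.6446,-.1837,-.25),.011,(0,0,255))],"scene16.png",(250,80,370,180),6)
E
```

```text
t 24.40 tcp [ 562.6 -211.4  301.6] a 18.90 tilt [-0.0008  0.0008] F [ 0.6  0.8 -0.4] gap 13.0
twist -0.10; offset if twist first [82.6  0.5  0.1] ; with current axes [82.6  0.6  0. ] |d|=83
```

View pics/scene16.png

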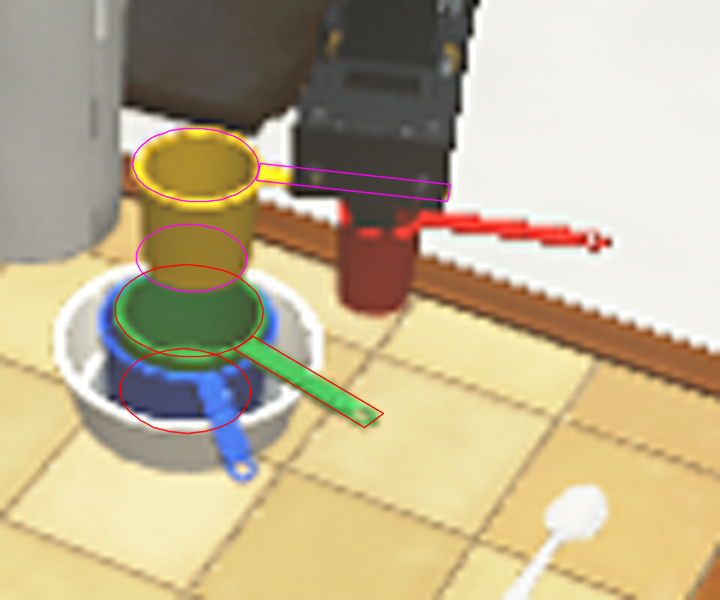

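Run:
```python
from ov import *
c=dict(np.load("scene16.npz")); 
hsv=cv2.cvtColor(c["img"],cv2.COLOR_RGB2HSV)
ig=((hsv[...,2]<75)).astype(np.uint8); ig=cv2.dilate(ig,np.ones((3,3)))
# ignore region right of rim where gripper is
uv=world2pix(c,np.array([.64,-.183,.1])); print(uv)
ig[:,296:]=1
print(fit(c,"yellow",(.6446,-.1835,.33),.0966,ignore=ig))
print(fit(c,"green",(.6446,-.1835,-.25),.011,foot=False,ignore=ig*0))
```

```text
[282.67232938 121.86385442]
(array([ 0.64348906, -0.18545825,  0.37039392]), np.float64(0.11869843827942136))
(array([ 0.63922222, -0.17598514, -0.15779279]), np.float64(0.2509901716297491))
```

Yellow sits within about 1–2 mm of the stack axis. I lower it.

Request:
{"op": "move_arm", "data": {
  "deltas": [
    {"offset": [10,-0.5,0],"twist": 0,"claw": 5},
    {"offset": [12,0,0],"twist": 0,"claw": 5},
    {"offset": [12,0,0],"twist": 0,"claw": 5},
    {"offset": [10,0,0],"twist": 0,"claw": 5},
    {"offset": [0,0,0],"twist": 0,"claw": 5},
    {"offset": [0,0,0],"twist": 0,"claw": 5}
  ]
}}

```text
t: 24.95
tcp_pos: [0.5625, -0.2108, 0.2573]
tcp_rot: [-53.9, 89.9, 145.2]
force: [0.5, 0.3, 0.0]
finger_gap: 0.0127
```

```bash
python3 plan.py .5627 -.2119 .219 19
python3 - <<'E'
from ov import *
c=read_camera("scene"); np.savez("scene17.npz",**c)
ov(c,[],"scene17.png",(250,80,370,180),6)
E
```

```text
t 24.95 tcp [ 562.5 -210.8  257.3] a 19.04 tilt [-0.001   0.0007] F [0.5 0.3 0. ] gap 12.7
twist 0.04; offset if twist first [38.3  1.   0.2] ; with current axes [38.3  1.1  0.2] |d|=38
```

View pics/scene17.png

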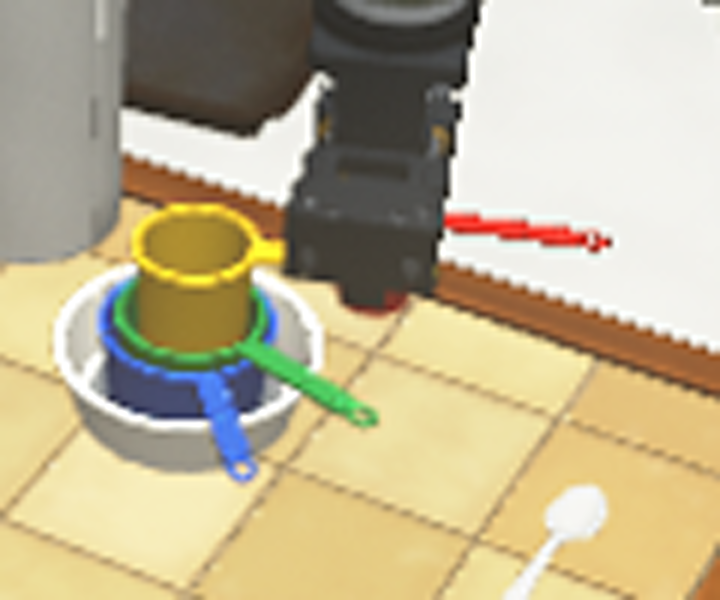

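Request:
{"op": "move_arm", "data": {
  "deltas": [
    {"offset": [8,0.5,0],"twist": 0,"claw": 5},
    {"offset": [8,0,0],"twist": 0,"claw": 5},
    {"offset": [8,0,0],"twist": 0,"claw": 5},
    {"offset": [6,0,0],"twist": 0,"claw": 5},
    {"offset": [4,0,0],"twist": 0,"claw": 5},
    {"offset": [0,0,0],"twist": 0,"claw": 5},
    {"offset": [0,0,0],"twist": 0,"claw": 5}
  ]
}}

```text
t: 25.58
tcp_pos: [0.5627, -0.2117, 0.2238]
tcp_rot: [-50.1, 90.0, 148.9]
force: [-0.1, -0.3, -0.9]
finger_gap: 0.0129
```

Request:
{"op": "move_arm", "data": {
  "deltas": [
    {"offset": [1.5,0,0],"twist": 0,"claw": 5},
    {"offset": [1,0,0],"twist": 0,"claw": 5},
    {"offset": [0,0,0],"twist": 0,"claw": 5},
    {"offset": [0,0,0],"twist": 0,"claw": 5}
  ]
}}

```text
t: 25.92
tcp_pos: [0.5627, -0.2117, 0.2216]
tcp_rot: [137.2, 90.0, -23.8]
force: [0.8, -0.1, -0.7]
finger_gap: 0.0126
```

Request:
{"op": "move_arm", "data": {
  "deltas": [
    {"offset": [1,0,0],"twist": 0,"claw": 5},
    {"offset": [0.8,0,0],"twist": 0,"claw": 5},
    {"offset": [0,0,0],"twist": 0,"claw": 5},
    {"offset": [0,0,0],"twist": 0,"claw": 5}
  ]
}}

```text
t: 26.25
tcp_pos: [0.5627, -0.2117, 0.2197]
tcp_rot: [139.3, 90.0, -21.7]
force: [0.6, -0.0, -0.6]
finger_gap: 0.0126
```

Request:
{"op": "move_arm", "data": {
  "deltas": [
    {"offset": [0.7,0,0],"twist": 0,"claw": 5},
    {"offset": [0,0,0],"twist": 0,"claw": 5},
    {"offset": [0,0,0],"twist": 0,"claw": 5}
  ]
}}

```text
t: 26.5
tcp_pos: [0.5627, -0.2118, 0.219]
tcp_rot: [133.0, 90.0, -28.0]
force: [-0.1, 0.2, -0.2]
finger_gap: 0.0125
```

Request:
{"op": "move_arm", "data": {
  "deltas": [
    {"offset": [0.7,0,0],"twist": 0,"claw": 5},
    {"offset": [0,0,0],"twist": 0,"claw": 5},
    {"offset": [0,0,0],"twist": 0,"claw": 5}
  ]
}}

```text
t: 26.75
tcp_pos: [0.5627, -0.2118, 0.2184]
tcp_rot: [113.0, 90.0, -48.0]
force: [-1.8, -0.6, 3.4]
finger_gap: 0.0129
```

Request:
{"op": "move_arm", "data": {
  "deltas": [
    {"offset": [0.5,0,0],"twist": 0,"claw": 5},
    {"offset": [0,0,0],"twist": 0,"claw": 5},
    {"offset": [0,0,0],"twist": 0,"claw": 5}
  ]
}}

```text
t: 27.0
tcp_pos: [0.5627, -0.2118, 0.2179]
tcp_rot: [113.4, 90.0, -47.6]
force: [-2.9, -1.2, 3.9]
finger_gap: 0.0126
```

Request:
{"op": "move_arm", "data": {
  "deltas": [
    {"offset": [0,0,0],"twist": 0,"claw": 26},
    {"offset": [0,0,0],"twist": 0,"claw": 26},
    {"offset": [0,0,0],"twist": 0,"claw": 26},
    {"offset": [-5,0,0],"twist": 0,"claw": 26},
    {"offset": [-25,0,0],"twist": 0,"claw": 26},
    {"offset": [-35,0,0],"twist": 0,"claw": 26},
    {"offset": [-20,10,10],"twist": 0,"claw": 30},
    {"offset": [0,20,10],"twist": 0,"claw": 30}
  ]
}}

```text
t: 27.67
tcp_pos: [0.5541, -0.2457, 0.308]
tcp_rot: [129.0, 89.6, -31.8]
force: [-0.2, -0.6, -0.2]
finger_gap: 0.03
```

Run:
```python
from ov import *
from plan import *
c=dict(np.load("top13.npz")); print("red top",fit(c,"red",(.6,-.315,.28)))
c=read_camera("scene"); np.savez("scene18.npz",**c)
ov(c,[("red",(.5995,-.3164,.283),0,(255,0,255))],"scene18.png",(250,60,390,180),5.5)
x,y=grip(.5995,-.3164,.283); print(x,y); plan(x,y,.27,16.2)
```

```text
red top (array([ 0.60264983, -0.31849123,  0.26822801]), np.float64(0.08858414531456754))
0.5159606818359669 -0.3406936683250687
t 27.72 tcp [ 553.1 -250.   305.7] a 18.96 tilt [ 0.0042 -0.0042] F [-1.3 -2.9  0.5] gap 30.1
twist 2.76; offset if twist first [35.7 76.7 60.9] ; with current axes [35.9 73.5 64.7] |d|=104
```

View pics/scene18.png

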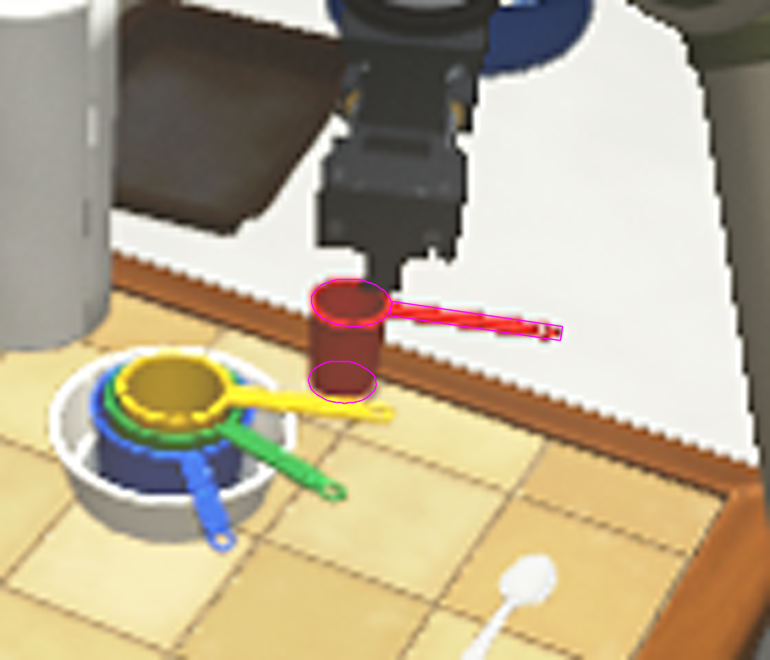

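Yellow is nested in green with its handle clear of the others. Red is still upright. I go to it.

Request:
{"op": "move_arm", "data": {
  "deltas": [
    {"offset": [0,0,0],"twist": 2.8,"claw": 30},
    {"offset": [5,25,20],"twist": 0,"claw": 30},
    {"offset": [10,26,20],"twist": 0,"claw": 30},
    {"offset": [15,25,20],"twist": 0,"claw": 30},
    {"offset": [0,0,0],"twist": 0,"claw": 30},
    {"offset": [0,0,0],"twist": 0,"claw": 30},
    {"offset": [0,0,0],"twist": 0,"claw": 30}
  ]
}}

```text
t: 28.3
tcp_pos: [0.5174, -0.3358, 0.273]
tcp_rot: [-136.1, 90.0, 60.1]
force: [-0.2, 0.4, 0.7]
finger_gap: 0.0299
```

Run:
```python
from ov import *
from plan import *
c=read_camera("top"); np.savez("top19.npz",**c); ov(c,[],"top19.png",(300,120,430,230),6)
try: print(fit(c,"yellow",(.6446,-.183,.33),.014,foot=False))
except Exception as e: print(e)
plan(.5169,-.341,.206,16.2)
```

```text
(array([ 0.64560532, -0.18388986,  0.3360487 ]), np.float64(0.15920790152289205))
t 28.35 tcp [ 517.7 -335.5  273.3] a 16.27 tilt [ 0.0005 -0.0002] F [ 0.8  0.3 -0.4] gap 29.9
twist 0.07; offset if twist first [67.3  5.1  2.3] ; with current axes [67.3  5.1  2.3] |d|=67
```

View pics/top19.png

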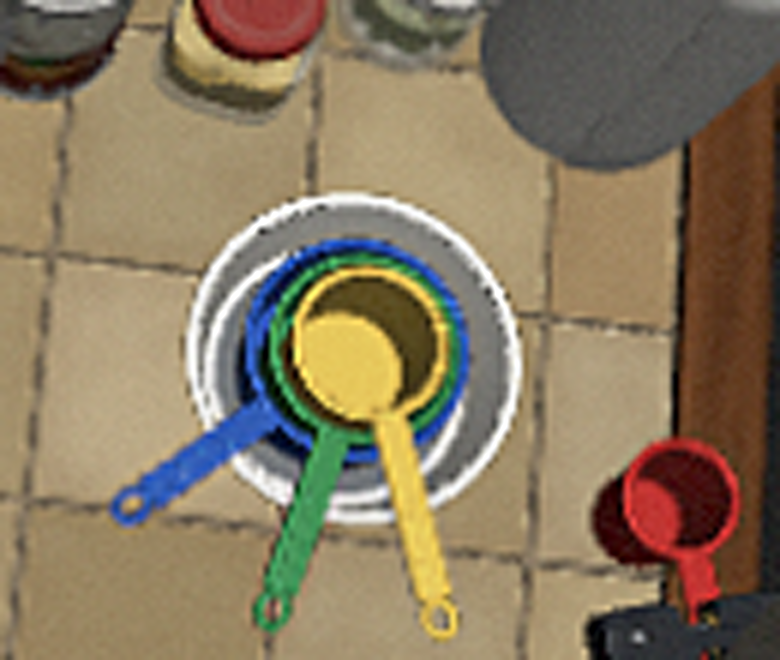

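The top view shows yellow in green in blue, all concentric, with the handles fanned about 33° apart. I grasp red.

Request:
{"op": "move_arm", "data": {
  "deltas": [
    {"offset": [20,5,2.3],"twist": 0,"claw": 30},
    {"offset": [22,0,0],"twist": 0,"claw": 30},
    {"offset": [18,0,0],"twist": 0,"claw": 30},
    {"offset": [6,0,0],"twist": 0,"claw": 30},
    {"offset": [0,0,0],"twist": 0,"claw": 30},
    {"offset": [0,0,0],"twist": 0,"claw": 30},
    {"offset": [0,0,0],"twist": 0,"claw": 30}
  ]
}}

```text
t: 28.93
tcp_pos: [0.5168, -0.3417, 0.2083]
tcp_rot: [120.5, 89.9, -43.3]
force: [0.5, 0.5, -0.7]
finger_gap: 0.03
```

```bash
python3 plan.py .5169 -.341 .206 16.2;python3 - <<'E'
from ov import *
c=read_camera("scene"); ov(c,[],"scene20.png",(260,60,400,180),5.5)
E
```

```text
t 28.93 tcp [ 516.8 -341.7  208.3] a 16.25 tilt [ 0.0018 -0.0017] F [ 0.5  0.5 -0.7] gap 30.0
twist 0.05; offset if twist first [ 2.3 -0.6 -0.2] ; with current axes [ 2.3 -0.6 -0.2] |d|=2
```

View pics/scene20.png

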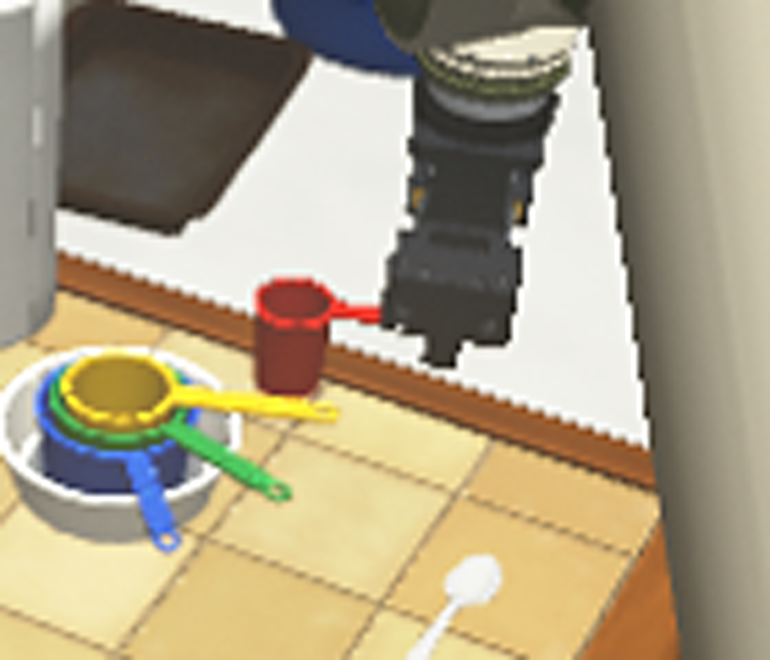

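Request:
{"op": "move_arm", "data": {
  "deltas": [
    {"offset": [0.5,-0.5,0],"twist": 0,"claw": 5},
    {"offset": [0,0,0],"twist": 0,"claw": 5},
    {"offset": [0,0,0],"twist": 0,"claw": 5},
    {"offset": [0,0,0],"twist": 0,"claw": 5},
    {"offset": [0,0,0],"twist": 0,"claw": 5},
    {"offset": [0,0,0],"twist": 0,"claw": 5},
    {"offset": [0,0,0],"twist": 0,"claw": 5}
  ]
}}

```text
t: 29.57
tcp_pos: [0.5162, -0.3414, 0.2063]
tcp_rot: [93.8, 90.0, -70.0]
force: [-0.7, 0.8, 0.8]
finger_gap: 0.013
```

```bash
python3 plan.py .5169 -.341 .206 16.2
```

```text
t 29.57 tcp [ 516.2 -341.4  206.3] a 16.21 tilt [ 0.     -0.0001] F [-0.7  0.8  0.8] gap 13.0
twist 0.01; offset if twist first [ 0.3 -0.1 -0.8] ; with current axes [ 0.3 -0.1 -0.8] |d|=1
```

Request:
{"op": "move_arm", "data": {
  "deltas": [
    {"offset": [-8,0,0],"twist": 0,"claw": 5},
    {"offset": [-16,0,0],"twist": 0,"claw": 5},
    {"offset": [-24,0,0],"twist": 0,"claw": 5},
    {"offset": [-24,0,0],"twist": 0,"claw": 5},
    {"offset": [-24,0,0],"twist": 0,"claw": 5},
    {"offset": [-4,0,0],"twist": 0,"claw": 5},
    {"offset": [0,0,0],"twist": 0,"claw": 5},
    {"offset": [0,0,0],"twist": 0,"claw": 5}
  ]
}}

```text
t: 30.23
tcp_pos: [0.516, -0.3411, 0.3053]
tcp_rot: [-61.0, 89.9, 135.3]
force: [0.3, 0.3, -0.5]
finger_gap: 0.013
```

```bash
python3 plan.py .5910 -.2522 .305 52;python3 - <<'E'
from ov import *
s=monitor.state(); p=s["tcp_pos"]; a=np.radians(16.2)
print((p[0]+.087*np.cos(a),p[1]+.087*np.sin(a)), p[2])
c=read_camera("scene"); np.savez("scene21.npz",**c)
ov(c,[("red",(p[0]+.087*np.cos(a),p[1]+.087*np.sin(a),a),p[2]-.208,(255,0,255))],"scene21.png",(260,40,400,160),5.5)
E
```

```text
t 30.23 tcp [ 516.  -341.1  305.3] a 16.22 tilt [-0.0009  0.0009] F [ 0.3  0.3 -0.5] gap 13.0
twist -35.78; offset if twist first [   0.3    4.3 -116.2] ; with current axes [  0.3 -64.5 -96.8] |d|=116
(np.float64(0.5995732319164726), np.float64(-0.3168705975967283)) 0.3052515830448475
```

View pics/scene21.png

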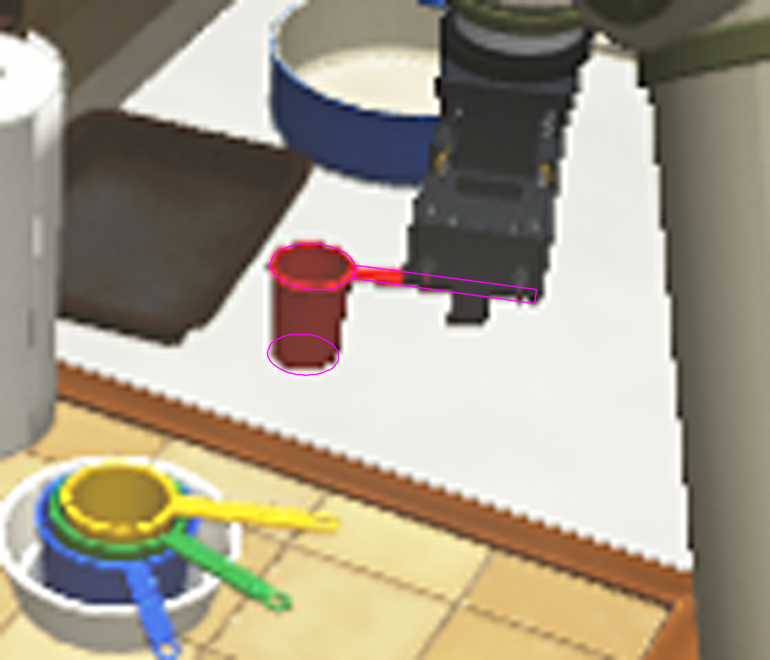

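Request:
{"op": "move_arm", "data": {
  "deltas": [
    {"offset": [0,0,0],"twist": -6,"claw": 5},
    {"offset": [0,0,0],"twist": -6,"claw": 5},
    {"offset": [0,0,0],"twist": -6,"claw": 5},
    {"offset": [0,0,0],"twist": -6,"claw": 5},
    {"offset": [0,0,0],"twist": -6,"claw": 5},
    {"offset": [0,0,0],"twist": -5.8,"claw": 5},
    {"offset": [0,1,-20],"twist": 0,"claw": 5},
    {"offset": [0,1,-30],"twist": 0,"claw": 5}
  ]
}}

```text
t: 30.95
tcp_pos: [0.5478, -0.3042, 0.3044]
tcp_rot: [-82.9, 89.8, 149.0]
force: [-0.1, -0.2, -0.2]
finger_gap: 0.0127
```

Request:
{"op": "move_arm", "data": {
  "deltas": [
    {"offset": [0,1,-30],"twist": 0,"claw": 5},
    {"offset": [0,1,-25],"twist": 0,"claw": 5},
    {"offset": [0,0,-11],"twist": 0,"claw": 5},
    {"offset": [0,0,0],"twist": 0,"claw": 5},
    {"offset": [0,0,0],"twist": 0,"claw": 5},
    {"offset": [0,0,0],"twist": 0,"claw": 5}
  ]
}}

```text
t: 31.45
tcp_pos: [0.59, -0.2535, 0.3057]
tcp_rot: [-63.5, 89.9, 168.4]
force: [0.0, 0.1, -1.1]
finger_gap: 0.0125
```

```bash
python3 plan.py .5907 -.2526 .2233 52;python3 - <<'E'
from ov import *
s=monitor.state(); p=s["tcp_pos"]; a=np.radians(52)
for n,cr in(("scene",(240,80,380,180)),("top",(300,120,430,220))):
    c=read_camera(n); np.savez(n+"22.npz",**c)
    ov(c,[("red",(p[0]+.0873*np.cos(a),p[1]+.0873*np.sin(a),a),p[2]-.2063,(255,0,255)),("yellow",(.6446,-.1836,.332),.014,(255,0,0))],n+"22.png",cr,5.5)
E
```

```text
t 31.45 tcp [ 590.  -253.5  305.7] a 51.95 tilt [-0.001   0.0002] F [ 0.   0.1 -1.1] gap 12.5
twist -0.05; offset if twist first [82.4 -0.  -1.1] ; with current axes [82.4  0.1 -1.2] |d|=82
```

View pics/scene22.png

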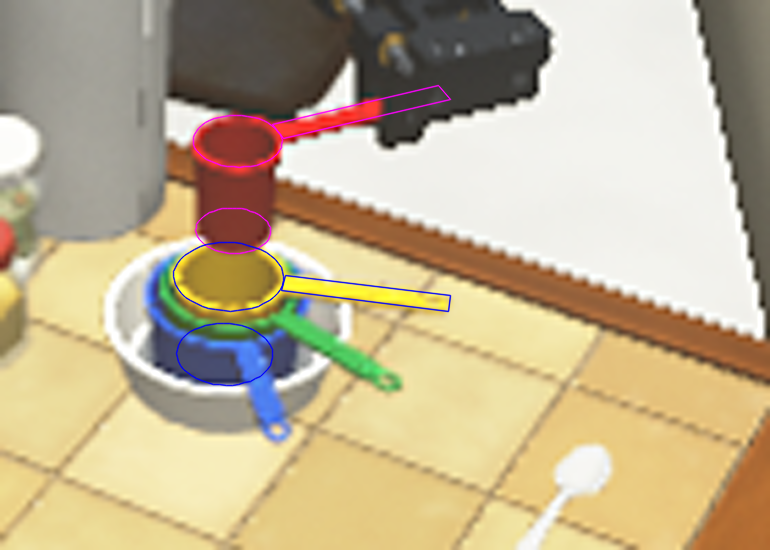

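View pics/top22.png

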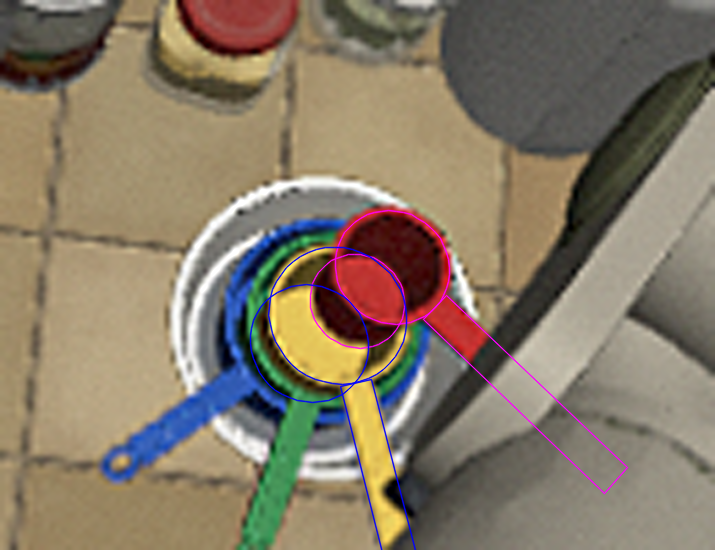

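Predicted outlines match red and yellow in both views. I lower red into yellow.

Request:
{"op": "move_arm", "data": {
  "deltas": [
    {"offset": [10,0,-1.1],"twist": 0,"claw": 5},
    {"offset": [12,0,0],"twist": 0,"claw": 5},
    {"offset": [12,0,0],"twist": 0,"claw": 5},
    {"offset": [10,0,0],"twist": 0,"claw": 5},
    {"offset": [0,0,0],"twist": 0,"claw": 5},
    {"offset": [0,0,0],"twist": 0,"claw": 5}
  ]
}}

```text
t: 32.05
tcp_pos: [0.5914, -0.2515, 0.2613]
tcp_rot: [-85.7, 89.9, 146.3]
force: [0.2, 0.2, 0.1]
finger_gap: 0.013
```

```bash
python3 plan.py .5907 -.2526 .2233 52;python3 - <<'E'
from ov import *
s=monitor.state(); p=s["tcp_pos"]; a=np.radians(52)
for n,cr in(("top",(300,120,430,220)),):
    c=read_camera(n)
    ov(c,[],n+"23.png",cr,5.5)
E
```

```text
t 32.05 tcp [ 591.4 -251.5  261.3] a 52.02 tilt [-0.0014  0.0009] F [0.2 0.2 0.1] gap 13.0
twist 0.02; offset if twist first [38.   0.2  1.3] ; with current axes [38.   0.3  1.3] |d|=38
```

View pics/top23.png

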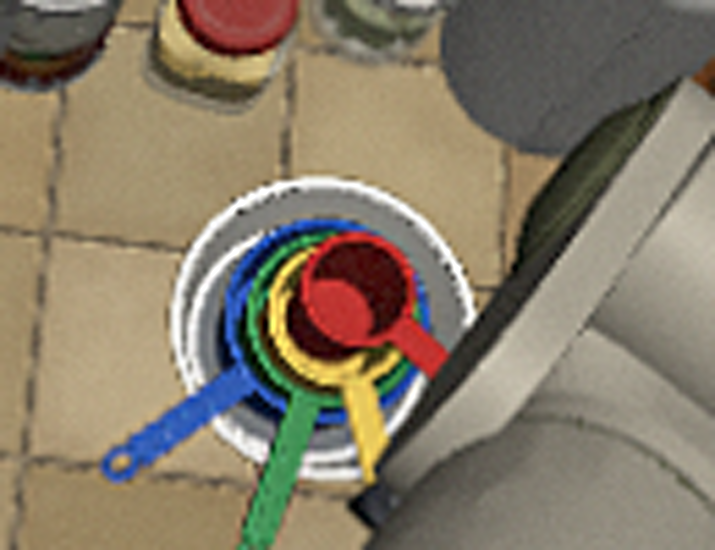

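Request:
{"op": "move_arm", "data": {
  "deltas": [
    {"offset": [8,0,1.1],"twist": 0,"claw": 5},
    {"offset": [8,0,0],"twist": 0,"claw": 5},
    {"offset": [8,0,0],"twist": 0,"claw": 5},
    {"offset": [6,0,0],"twist": 0,"claw": 5},
    {"offset": [4,0,0],"twist": 0,"claw": 5},
    {"offset": [0,0,0],"twist": 0,"claw": 5},
    {"offset": [0,0,0],"twist": 0,"claw": 5}
  ]
}}

```text
t: 32.68
tcp_pos: [0.5908, -0.2523, 0.2281]
tcp_rot: [-86.5, 90.0, 145.5]
force: [-1.4, 1.2, -0.6]
finger_gap: 0.0128
```

Request:
{"op": "move_arm", "data": {
  "deltas": [
    {"offset": [1.5,0,0],"twist": 0,"claw": 5},
    {"offset": [1,0,0],"twist": 0,"claw": 5},
    {"offset": [0,0,0],"twist": 0,"claw": 5},
    {"offset": [0,0,0],"twist": 0,"claw": 5}
  ]
}}

```text
t: 33.02
tcp_pos: [0.5908, -0.2523, 0.2258]
tcp_rot: [108.5, 90.0, -19.5]
force: [-0.7, 0.3, 0.0]
finger_gap: 0.0127
```

Request:
{"op": "move_arm", "data": {
  "deltas": [
    {"offset": [1,0,0],"twist": 0,"claw": 5},
    {"offset": [0.8,0,0],"twist": 0,"claw": 5},
    {"offset": [0,0,0],"twist": 0,"claw": 5},
    {"offset": [0,0,0],"twist": 0,"claw": 5}
  ]
}}

```text
t: 33.35
tcp_pos: [0.5907, -0.2523, 0.2239]
tcp_rot: [-168.0, 90.0, 64.0]
force: [0.4, 0.3, -0.8]
finger_gap: 0.0129
```

Request:
{"op": "move_arm", "data": {
  "deltas": [
    {"offset": [0.7,0,0],"twist": 0,"claw": 5},
    {"offset": [0,0,0],"twist": 0,"claw": 5},
    {"offset": [0,0,0],"twist": 0,"claw": 5}
  ]
}}

```text
t: 33.6
tcp_pos: [0.5907, -0.2524, 0.2233]
tcp_rot: [113.5, 90.0, -14.5]
force: [0.5, 0.4, -0.2]
finger_gap: 0.013
```

Request:
{"op": "move_arm", "data": {
  "deltas": [
    {"offset": [0.6,0,0],"twist": 0,"claw": 5},
    {"offset": [0,0,0],"twist": 0,"claw": 5},
    {"offset": [0,0,0],"twist": 0,"claw": 5}
  ]
}}

```text
t: 33.85
tcp_pos: [0.5907, -0.2524, 0.2227]
tcp_rot: [84.4, 90.0, -43.6]
force: [-1.1, -0.8, 0.4]
finger_gap: 0.0134
```

Request:
{"op": "move_arm", "data": {
  "deltas": [
    {"offset": [0.6,0,0],"twist": 0,"claw": 5},
    {"offset": [0,0,0],"twist": 0,"claw": 5},
    {"offset": [0,0,0],"twist": 0,"claw": 5}
  ]
}}

```text
t: 34.1
tcp_pos: [0.5907, -0.2524, 0.2222]
tcp_rot: [80.6, 90.0, -47.4]
force: [-0.7, -1.9, 2.1]
finger_gap: 0.0127
```

Red has reached the floor. I release it, rise straight up, then clear both views.

Request:
{"op": "move_arm", "data": {
  "deltas": [
    {"offset": [0,0,0],"twist": 0,"claw": 26},
    {"offset": [0,0,0],"twist": 0,"claw": 26},
    {"offset": [0,0,0],"twist": 0,"claw": 26},
    {"offset": [-5,0,0],"twist": 0,"claw": 26},
    {"offset": [-25,0,0],"twist": 0,"claw": 26},
    {"offset": [-35,0,0],"twist": 0,"claw": 26},
    {"offset": [-20,10,15],"twist": 0,"claw": 30},
    {"offset": [0,10,30],"twist": 0,"claw": 30}
  ]
}}

```text
t: 34.77
tcp_pos: [0.5803, -0.2986, 0.3129]
tcp_rot: [95.4, 89.5, -32.4]
force: [0.3, 0.0, 0.9]
finger_gap: 0.03
```

Request:
{"op": "move_arm", "data": {
  "deltas": [
    {"offset": [0,0,35],"twist": 0,"claw": 30},
    {"offset": [0,0,35],"twist": 0,"claw": 30},
    {"offset": [0,0,35],"twist": 0,"claw": 30},
    {"offset": [0,0,30],"twist": 0,"claw": 30},
    {"offset": [0,0,0],"twist": 0,"claw": 30},
    {"offset": [0,0,0],"twist": 0,"claw": 30}
  ]
}}

```text
t: 35.27
tcp_pos: [0.495, -0.4074, 0.3073]
tcp_rot: [149.7, 90.0, 21.6]
force: [0.4, 0.5, 1.0]
finger_gap: 0.0302
```

Run:
```python
from ov import *
from bowlfit import fitbowl
print(monitor.state()["t"],monitor.state()["tcp_pos"])
T=[("blue",(.645,-.1837,-.85),.008,(255,0,255)),("green",(.6448,-.1838,-.25),.011,(255,0,255)),("yellow",(.6447,-.1836,.332),.014,(255,0,255)),("red",(.6446,-.1836,.907),.017,(255,0,255))]
for n,cr in(("scene",(240,80,360,180)),("top",(290,120,420,230))):
    c=read_camera(n); np.savez(n+"24.npz",**c)
    ov(c,[],n+"24.png",cr,6); save(c,n+"24full.png",None,1.5)
    P=cloud(c)
    for nm,p,z0,_ in T:
        r,f=fit(c,nm,p,z0,foot=False); 
        # height of rim via depth on the coloured handle pixels
        m=mask(c,nm)>0; m&=(np.hypot(P[...,0]-p[0],P[...,1]-p[1])<.118)&(np.hypot(P[...,0]-p[0],P[...,1]-p[1])>.06)&(P[...,2]<.12)
        h=P[m]; d=np.hypot(h[:,0]-p[0],h[:,1]-p[1])
        ok=len(h)>8; k=np.polyfit(d,h[:,2],1) if ok else None
        print(n,nm,r.round(4),round(f,3),"handle z med",np.median(h[:,2]).round(4) if ok else None,"expect",z0+HS[nm][2],"slope",k[0].round(3) if ok else None)
    print("bowl",fitbowl(c,(.6446,-.184),R=.0665))
```

```text
35.2667 [ 0.49495881 -0.40743149  0.30727021]
scene blue [ 0.6294 -0.1511 -0.7093] 1.368 handle z med 0.0586 expect 0.058 slope 0.2
scene green [ 0.6396 -0.1742 -0.1412] 1.624 handle z med 0.0642 expect 0.0635 slope -0.074
scene yellow [ 0.6417 -0.1753  0.463 ] 1.014 handle z med 0.0687 expect 0.069 slope -0.161
scene red [ 0.6442 -0.1781  0.9628] 0.37 handle z med 0.0747 expect 0.07450000000000001 slope 0.004
bowl (array([ 0.64332399, -0.18350052]), np.float64(-182.61679077148438))
top blue [ 0.6465 -0.1816 -0.8375] 2.258 handle z med 0.0596 expect 0.058 slope -0.022
top green [ 0.6457 -0.1817 -0.2235] 1.877 handle z med 0.0648 expect 0.0635 slope -0.036
top yellow [ 0.6463 -0.1841  0.3298] 1.232 handle z med 0.0705 expect 0.069 slope 0.059
top red [ 0.6465 -0.1824  0.9094] 0.277 handle z med 0.076 expect 0.07450000000000001 slope -0.077
bowl (array([ 0.64483179, -0.18415289]), np.float64(-175.077880859375))
```

View pics/scene24.png

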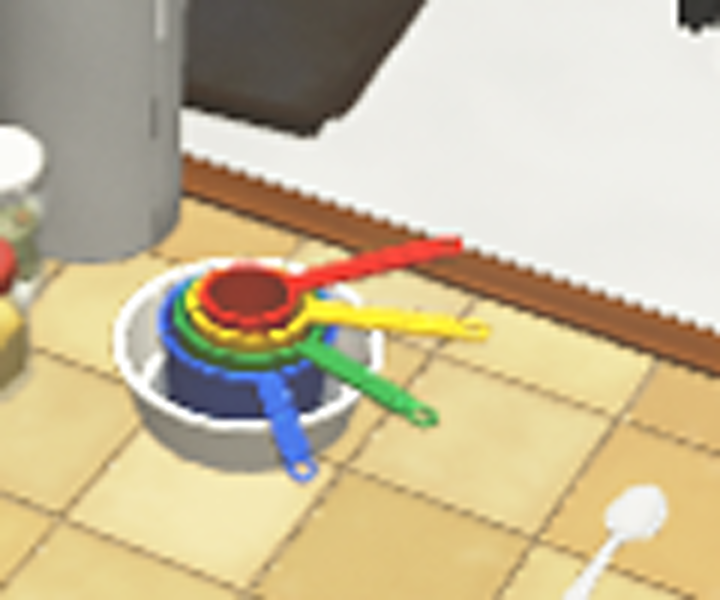

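View pics/top24.png

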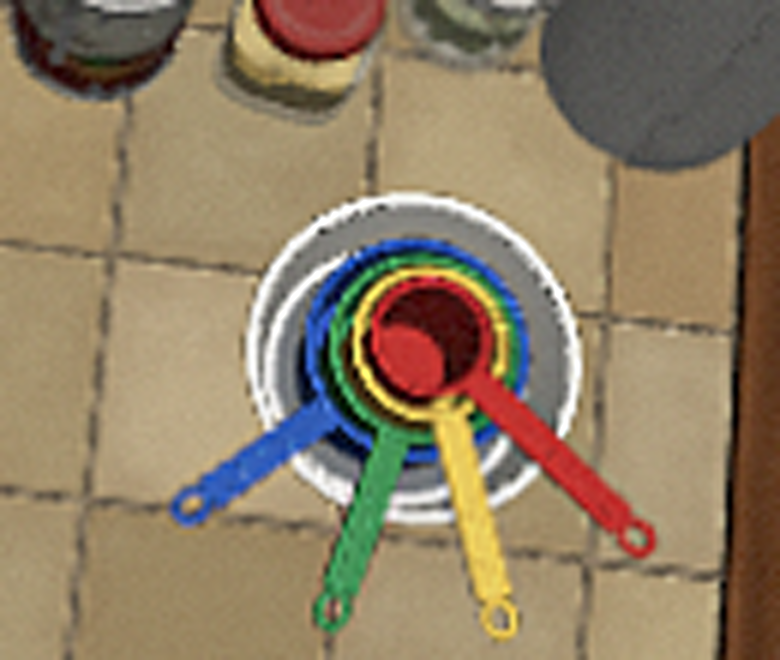

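View pics/top24full.png

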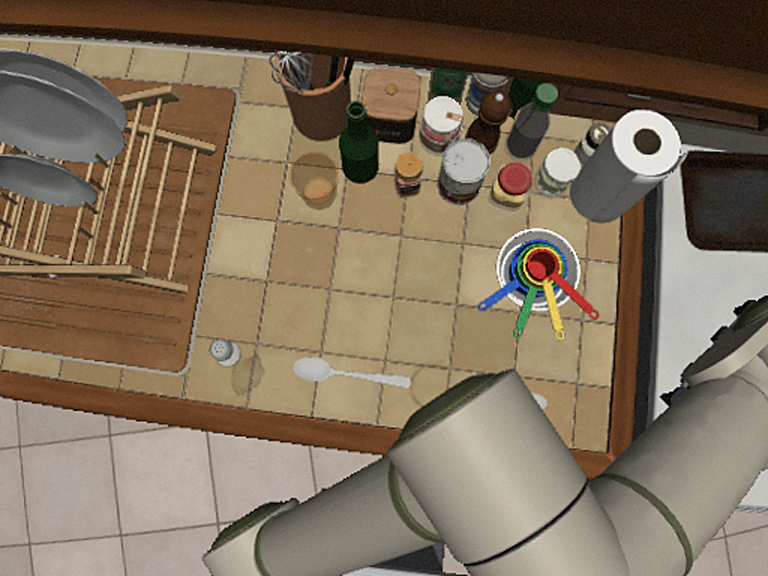

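All four cups are nested concentrically. The handle heights follow the expected 58, 63.5, 69 and 74.5 mm steps, so each cup is on the floor of the one below. The jars, shaker and spoons have not moved, so I hand the job in.

```bash
python3 -c "
from h import *
print(arm.close_job()); print(monitor.state()['t'])"
```

```text
the job is handed in; nothing more can be done
None
the job is handed in; nothing more can be done
```

The measuring-cup set is put away. Blue stands in the white bowl, green in blue, yellow in green and red in yellow, and the job is handed in at about 35 s of the 134 s allowed. I parked red on the free worktop first, then placed the cups in that order.

**Last checks:**
- **Seating:** The scene camera puts the handle tops at 58.6, 64.2, 68.7 and 74.7 mm, against 58, 63.5, 69 and 74.5 mm if each cup is on the floor below. The top camera reads all four 1.3–1.6 mm high, a near-constant offset. Each cup touched down within about 1 mm of its expected height at 2–6 N.
- **Position:** The top view shows the stack concentric and the bowl within a millimetre of where it started. The four handles are fanned about 33° apart.
- **Surroundings:** The jars, shaker and spoons look unmoved. The arm partly hides the teaspoon in the final top view, but it is visible and in place in the scene view.
- **Release:** The gripper is open and well clear of everything.

**Disagreements:**
- The final automatic outline fits of the nested cups were unreliable, because the cups hide one another. I relied on the pictures and handle heights instead.
- The two cameras differed by 1–4 mm on absolute position. I averaged them and checked against the arm's own position.

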